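Set out the bench for forging bracelets

TASK

Get the bench ready for forging bracelets: lay every cast silver bar in the wooden tray, one to a compartment, lying flat in the middle of it and square with the dividers, filling the row nearest the robot first and putting the rest in the far row. Put the two short T-shaped gate offcuts in the white scrap tub, and lay the upright wooden mandrel down on its side in the V-cradle, along the trough with its middle over the cradle. Leave the hammer and the flux jar where they are.

Things in the scene. Friction and masses are not known exactly. Their poses are not given: they have to be found in the camera images.
- bar1: Cast silver bar, plain, 100 x 20 x 20 mm, 0.41 kg, lying loose on the bench. Origin at its very centre (10 mm above what it lies on); x along its length. Four to six of these six bars are there; the others are absent (None all through).
- bar2: Cast silver bar, plain, 100 x 20 x 20 mm, 0.41 kg, lying loose on the bench. Origin at its very centre (10 mm above what it lies on); x along its length. Four to six of these six bars are there; the others are absent (None all through).
- bar3: Cast silver bar, plain, 100 x 20 x 20 mm, 0.41 kg, lying loose on the bench. Origin at its very centre (10 mm above what it lies on); x along its length. Four to six of these six bars are there; the others are absent (None all through).
- bar4: Cast silver bar, plain, 100 x 20 x 20 mm, 0.41 kg, lying loose on the bench. Origin at its very centre (10 mm above what it lies on); x along its length. Four to six of these six bars are there; the others are absent (None all through).
- bar5: Cast silver bar, plain, 100 x 20 x 20 mm, 0.41 kg, lying loose on the bench. Origin at its very centre (10 mm above what it lies on); x along its length. Four to six of these six bars are there; the others are absent (None all through).
- bar6: Cast silver bar, plain, 100 x 20 x 20 mm, 0.41 kg, lying loose on the bench. Origin at its very centre (10 mm above what it lies on); x along its length. Four to six of these six bars are there; the others are absent (None all through).
- gate1: Sawn-off pouring gate (scrap), silver, 20 mm thick, T-shaped: a straight stem 46 mm long and 20 mm wide, and a wider head 44 mm across and 18 mm long at its +x end; 64 mm long in all, 0.36 kg. Origin at the middle of the stem, at half thickness; x along the stem towards the head.
- gate2: Sawn-off pouring gate (scrap), silver, 20 mm thick, T-shaped: a straight stem 46 mm long and 20 mm wide, and a wider head 44 mm across and 18 mm long at its +x end; 64 mm long in all, 0.36 kg. Origin at the middle of the stem, at half thickness; x along the stem towards the head.
- tray: Shallow wooden bar tray, fixed, 252 (x) x 204 (y) x 16 mm high, floor 8 mm above the bench. Low dividers (4 mm wide, 4 mm above its floor) part it into 2 rows of 3 compartments, each 116 mm (x) by 60 mm (y). Origin under its centre; its -x side faces the robot, roughly: that is the near row. Bars lie along its x.
- near_left (a point): Centre of the left compartment of the tray's near row, on the tray floor; axes as the tray's (left is +y).
- near_mid (a point): Centre of the middle compartment of the tray's near row, on the tray floor; axes as the tray's (left is +y).
- near_right (a point): Centre of the right compartment of the tray's near row, on the tray floor; axes as the tray's (left is +y).
- far_left (a point): Centre of the left compartment of the tray's far row, on the tray floor; axes as the tray's (left is +y).
- far_mid (a point): Centre of the middle compartment of the tray's far row, on the tray floor; axes as the tray's (left is +y).
- far_right (a point): Centre of the right compartment of the tray's far row, on the tray floor; axes as the tray's (left is +y).
- mandrel: Bracelet mandrel: turned wooden taper 190 mm long, 64 mm across at the thick end and 46 mm at the thin end, about 0.34 kg (0.27 to 0.43), standing upright on its thick end. Origin at the centre of the thick end; z along its axis to the thin end.
- mandrel_mid (a point): The point on the mandrel's axis halfway along (95 mm from either end, 55 mm across there).
- cradle: Wooden V-cradle, fixed: a 90 degree V trough 110 mm long along its x, open upwards and at both ends. The inner faces meet 25 mm above the bench; the top edges are 56 mm above the bench and 62 mm apart inside, 79 mm outside; base plate 130 x 84 x 12 mm. Origin under its centre on the bench. The mandrel is longer than the trough and overhangs it.
- cradle_rest (a point): 66 mm above the bench over the cradle's centre: about where the axis of the lying mandrel passes. Axes as the cradle's.
- tub: White round plastic scrap tub, fixed, open at the top: 68 mm high, inside 150 mm across at the rim and 130 mm at the floor, wall 3 mm, floor 4 mm. Origin under its centre.
- tub_in (a point): Centre of the tub's inner floor, 4 mm above the bench.
- hammer: Hammer, 260 mm, lying to the left near the robot; a bystander. Origin at its underside.
- flux_jar: Amber glass jar with a steel cap, 52 mm across and 50 mm high, standing at the back left beyond the bars; a bystander. Origin at the centre of its underside.
There are look-alikes about, which are no part of the job. What is shaped like the gate2 but purple is not meant. Leave any turquoise look-alike of the bar5 alone.

How it is judged:
By the outcome, as a careful person would: the job done as asked, in the order asked, and still so for the second after the job is handed in, with the robot touching nothing.
Of bar1, bar2, bar3, bar4, bar5, bar6 only 4 to 6 are there at a start; the rules pass over those that are not, and their reading is None.
At some moment in a run one of bar1, bar2, bar3, bar4, bar5, bar6, gate1, gate2 may be knocked a few centimetres aside while the robot is not near it.
Once in a run the grip may slacken for a moment while it holds something.
It also fails if it takes over 210 s, if anything falls off the work surface, if the arm or the gripper's body presses on something with over 40 N, if the wrist force passes 120 N, or if a joint passes its speed limit or range.

ROBOT

A 6-joint arm with a two-finger parallel gripper is mounted at the origin on the work surface. World frame = base frame: x ahead of the robot, y to its left, z up, the work surface at z = 0. Lengths are in m, angles in rad, forces in N, time in s.
With the tool pointing down it reaches from about 0.3 to 0.875 m from the base axis. Payload 6.4 kg.
Tool frame: the origin (TCP) lies on the centre line of the jaws, within the pads' length; the fingertips stand 8 mm ahead of it and the grasp point (between the pads) lies 11 mm behind it; z points along the fingers, y is the line along which they close (so a half turn about z gives the same grasp; the last joint's range is limited). The gripper opens to 85 mm and grips with 20 to 120 N. Pads are 22 mm wide; open, the fingers measure 114 mm over their backs; the gripper's body (76 mm by 85 mm) begins 54 mm behind the grasp point. The pads swing forward as they close: fully open they stand 13 mm farther back than shut.
Start: joints at [-1.357, 0.181, 1.607, -0, 1.354, -0.206], TCP at [0.234, -0.525, 0.239] pointing down, gripper open.
Joint ranges: [-2.99, 2.99], [-0.89, 2.07], [0.3, 2.58], [-1.14, 4.28], [0, 2.63], [-3.12, 3.12]. Speed limits (rad/s): [2.57, 2.57, 3.01, 3.14, 3.14, 3.14].

INTERFACE

Orientations are given as a unit quaternion [w, x, y, z].
In Python, from bench import ctrl gives the robot as it stands.
- The arm moves only by the shell command python3 -m handwheel 'ROWS' [OPENING]. ROWS is JSON, a list that holds one entry, the list of rows, each a list of 4 numbers: the shift along the tool's x, y, z each as a share of 20 cm, from -1 to 1, then the turn about the tool's z as a share of 1.5 rad, from -1 to 1. In form: [[[x, y, z, twist], ...]]. A call has 1 to 10 rows; each row is the pose to reach, as a shift and turn from the pose commanded when the call began, along the tool's axes at that moment; what a row does not reach only later rows make up. A row lasts 1/8 s, in which the tool goes at most 62.5 mm and 10.7 degrees, less where a joint would pass 70% of its speed; a pose out of reach is approached as far as the arm can. A call with a number of a shift or a turn outside -1 to 1 is refused whole. A call with a gripper value outside its range is refused whole. OPENING is the finger opening in mm, from 0 to 85.4, set as the call begins (- or left out, the last holds). The fingers move at their own pace and stop on an object; the grip force is fixed at half the most. Time passes only in rows, so rows that repeat a pose let the fingers close. It gives the time, the measured TCP pose, the force, the opening and the grip force at its end, in the units of the state.
- ctrl.get_obs(): the state, without advancing time (a new reading comes with each control period).
- ctrl.camera(name): name is "side" or "top"; returns a dict with "color" (384x512x3 uint8, red, green, blue), "range_z" (384x512 float32, m along the optical axis (not along the pixel's ray), 0 where there is no reading), "K" (3x3 intrinsics, pixels), "pose" (4x4, takes a point from camera to world coordinates). Camera axes: x right, y down, z forward; pixel columns grow to the right and rows downward; lengths in m; the calibration is good to about 2 mm. A picture is of the moment at which its call begins.
- ctrl.hand_in(): hands the job in; it is judged then, once.
The state is a dict: "time_s": time; "q": joint angles; "dq": joint speeds; "joint_efforts": joint torques, N m; "eef_pos": TCP position; "eef_rot": TCP orientation; "wrist_force": force on the tool from outside, world axes, zero at the start; "torque": the same for the moment, N m; "opening": opening from 0.0 (shut) to 1.0 (fully open); "grasp_force": force on a finger pad.
Only numpy, scipy, OpenCV 4.12 (cv2) and the standard library are available. Lean on these libraries where they do the work, as an engineer would, in place of code of your own. Each camera call takes 0.05 s, during which the arm holds its last target. There are 200 camera calls.

## Working session

There is one attempt and no reset: what is moved stays moved. The work goes in short steps, Python scripts to look and compute and a shell command to move; the robot and the scene stay as the last step left them, time stands still between calls to the robot, and variables do not carry over. Pictures are saved under pics/ and viewed, at most 14 in all, crops included, and the job is handed in when it is done.

```bash
mkdir -p pics; ls; python3 - <<'E'
from bench import ctrl
import cv2,numpy as np
for n in("top","side"):
    c=ctrl.camera(n); cv2.imwrite(f"pics/{n}0.png",cv2.resize(c["color"][:,:,::-1],(800,600),interpolation=cv2.INTER_CUBIC)); print(c["K"],c["pose"])
    np.savez(f"{n}0.npz",**c)
print(ctrl.get_obs())
E
```

```text
pics
[[368.95831972   0.         260.20610365]
 [  0.         368.95831972 191.82983135]
 [  0.           0.           1.        ]] [[ 0.02127016 -0.98162834  0.18961379  0.23017167]
 [-0.99972847 -0.02268852 -0.00531242  0.07706034]
 [ 0.00951687 -0.18944931 -0.98184438  1.30202009]
 [ 0.          0.          0.          1.        ]]
[[425.18911423   0.         255.01259804]
 [  0.         425.18911423 194.24354096]
 [  0.           0.           1.        ]] [[-0.75412043 -0.37234023  0.54098534 -0.2936259 ]
 [-0.65642528  0.40200712 -0.63835424  1.02098011]
 [ 0.02020501 -0.83651242 -0.54757531  0.87110541]
 [ 0.          0.          0.          1.        ]]
{'time_s': 0.1, 'q': array([-1.35729012e+00,  1.81470356e-01,  1.60789259e+00, -2.89737185e-05,
        1.35381182e+00, -2.06313074e-01]), 'dq': array([ 0.00184824, -0.00343543, -0.00124697, -0.00106913, -0.00157306,
       -0.000718  ]), 'joint_efforts': array([-8.45852105e-05, -4.45876908e+01, -3.52239883e+01, -3.95478792e-04,
        4.12226625e-03,  1.30140063e-05]), 'eef_pos': array([ 0.23426397, -0.52458694,  0.23847966]), 'eef_rot': array([-7.90998065e-04,  9.78048789e-01,  2.08374520e-01, -1.69896664e-05]), 'wrist_force': array([-0.76034211, -0.39061322, -0.28470978]), 'torque': array([-0.04186423, -0.00883489, -0.02803056]), 'grasp_force': 0.0, 'opening': 1.0005740001576229}
```

View pics/top0.png

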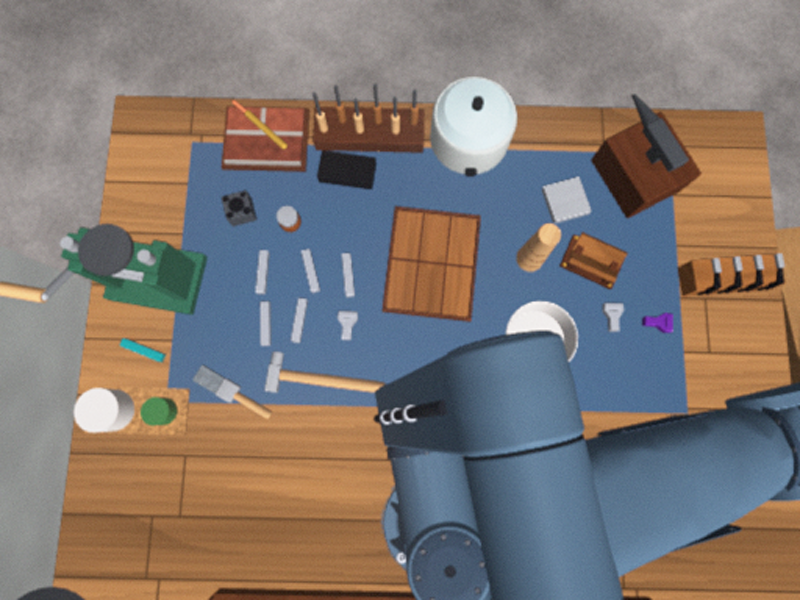

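View pics/side0.png

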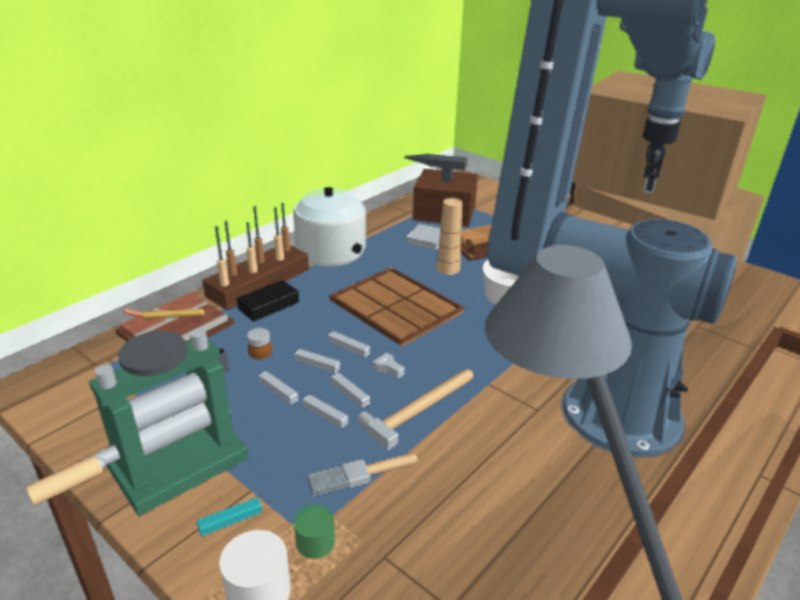

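Five bars show in the top view at about (262,272), (310,270), (348,274), (265,323) and (299,320). The gates are at (347,323) and (614,317). The tray is at (432,263), the mandrel base at (530,262), the cradle at (594,260) and the tub at (542,332). The purple and turquoise look-alikes are at (658,322) and (142,350). Next I'll measure them.

```bash
cat > h.py <<'E'
import numpy as np,cv2
from bench import ctrl
def world(c):
    h,w=c["range_z"].shape; v,u=np.mgrid[:h,:w]
    r=np.stack([(u-c["K"][0,2])/c["K"][0,0],(v-c["K"][1,2])/c["K"][1,1],np.ones((h,w))],-1)@c["pose"][:3,:3].T
    o=c["pose"][:3,3]
    return o+r*c["range_z"][...,None],o,r
def plane(o,r,z): return (o+r*((z-o[2])/r[...,2])[...,None])[...,:2]
def stats(P):
    m=P.mean(0);w,V=np.linalg.eigh(np.cov((P-m).T));a=V[:,1]
    s=((P-m)@a); 
    if (s**3).mean()<0: a=-a
    return m,a,np.degrees(np.arctan2(a[1],a[0])),np.sqrt(w[::-1]*12)*1000
def silver(c,zt=.02):
    hsv=cv2.cvtColor(c["color"],cv2.COLOR_RGB2HSV); X,o,r=world(c)
    M=((hsv[...,1]<70)&(hsv[...,2]>95)&(X[...,2]>zt-.013)&(X[...,2]<zt+.012)).astype(np.uint8)
    n,L,S,_=cv2.connectedComponentsWithStats(M,connectivity=4); P=plane(o,r,zt); out=[]
    for i in range(1,n):
        if S[i,4]>60:
            m,a,d,e=stats(P[L==i]); out.append((m,d,e,S[i,4],X[L==i][:,2].mean()))
    return out
def show(zt=.02,name="top"):
    for m,d,e,n,z in silver(ctrl.camera(name),zt):
        if m[0]>.2: print(np.round(m,4),"ang %.1f"%d,"LxW",np.round(e),n,"z %.3f"%z)
def rows(*wps):
    "wps: x,y,z,yaw of tool x axis deg (None=keep); prints shares relative to measured pose"
    s=ctrl.get_obs();p=s["eef_pos"];w,x,y,z=s["eef_rot"]
    X=np.array([1-2*(y*y+z*z),2*(x*y+w*z)]);X/=np.linalg.norm(X);Y=np.array([X[1],-X[0]])
    yaw=np.degrees(np.arctan2(X[1],X[0])); print("t%.2f p"%s["time_s"],np.round(p,4),"yaw %.2f q6 %.2f open %.3f gf %.1f"%(yaw,s["q"][5],s["opening"],s["grasp_force"]))
    for q in wps:
        d=np.array(q[:2])-p[:2]; t=0
        if q[3] is not None: t=-((q[3]-yaw+90)%180-90)   # tool z is down
        print(np.round([d@X/.2,d@Y/.2,(p[2]-q[2])/.2,np.radians(t)/1.5],3))
E
python3 - <<'E'
from h import *
c=dict(np.load("top0.npz"));
X,o,r=world(c)
for m,d,e,n,z in silver(c):print("S",np.round(m,4),"%.1f"%d,np.round(e),n,"%.3f"%z)
hsv=cv2.cvtColor(c["color"],cv2.COLOR_RGB2HSV);H,S,V=hsv[...,0],hsv[...,1],hsv[...,2]
wood=((H<20)&(S>70))
def comp(M,zp,seed,nm):
    u,v=int(seed[0]/1.5625),int(seed[1]/1.5625)
    n,L=cv2.connectedComponents(M.astype(np.uint8),connectivity=4); w=L[v-6:v+7,u-6:u+7];w=w[w>0];k=np.bincount(w).argmax()
    P=plane(o,r,zp)[L==k]; (cx,cy),wh,a=cv2.minAreaRect((P*1000).astype(np.float32)); print(nm,(L==k).sum(),"mean",P.mean(0).round(4),"rect",np.round([cx,cy],1),np.round(wh,1),round(a,1),"zmean %.3f"%X[L==k][:,2].mean(), "z5-95",np.percentile(X[L==k][:,2],[5,95]).round(3)); return P
comp(wood&(X[...,2]<.03),.016,(432,263),"tray")
comp(wood&(X[...,2]<.09)&(X[...,2]>.04),.056,(594,260),"cradle top")
comp(wood&(X[...,2]<.09)&(X[...,2]>.005),.03,(594,260),"cradle all")
P=comp(wood&(X[...,2]>.175),.19,(547,236),"mandrel top"); 
b=(np.hypot(X[...,0]-.45,X[...,1]+.15)<.25)
M=(S<60)&(V>150)&(X[...,2]>.06)&(X[...,2]<.075)
P=comp(M,.068,(572,320),"tub rim")
P=P.astype(float);A=np.c_[2*P,np.ones(len(P))];s=np.linalg.lstsq(A,(P**2).sum(1),rcond=None)[0];print("circ",s[:2],np.sqrt(s[2]+s[0]**2+s[1]**2))
E
```

```text
S [0.8789 0.4639] 89.0 [88. 12.] 67 0.026
S [0.8017 0.4219] -90.0 [180.  12.] 152 0.020
S [ 0.7286 -0.3   ] -40.1 [94. 93.] 607 0.022
S [0.5428 0.2919] 16.7 [102.  20.] 157 0.020
S [0.5367 0.4013] -0.9 [101.  22.] 175 0.019
S [0.5349 0.2058] 7.6 [101.  20.] 157 0.020
S [0.4272 0.3111] -7.1 [100.  22.] 175 0.019
S [0.4177 0.3865] 4.4 [100.  21.] 171 0.019
S [ 0.4555 -0.3976] -179.5 [64. 37.] 162 0.019
S [ 0.4338 -0.2651] 43.8 [124.  39.] 118 0.019
S [0.424  0.2029] 177.6 [63. 34.] 154 0.019
S [0.3107 0.3588] -6.8 [87. 29.] 210 0.024
S [0.2822 0.4841] 62.0 [101.  40.] 340 0.018
S [0.2168 0.6714] 175.1 [79. 27.] 69 0.021
tray 3727 mean [0.5653 0.0152] rect [567.7  15. ] [199.8 250.1] 84.8 zmean 0.009 z5-95 [0.004 0.016]
cradle top 201 mean [ 0.5548 -0.3429] rect [ 554.8 -343.4] [109.1  28.3] 65.6 zmean 0.050 z5-95 [0.042 0.058]
cradle all 880 mean [ 0.5805 -0.3541] rect [ 581.4 -353.3] [126.2  95. ] 65.5 zmean 0.036 z5-95 [0.01  0.056]
mandrel top 178 mean [ 0.5853 -0.2117] rect [ 585.6 -211.7] [44.3 46.9] 45.9 zmean 0.195 z5-95 [0.181 0.194]
tub rim 84 mean [ 0.4434 -0.2617] rect [ 440.6 -255. ] [140.4  46.4] 53.8 zmean 0.066 z5-95 [0.061 0.072]
circ [ 0.39618635 -0.22241143] 0.07521372687399962
```

```bash
python3 - <<'E'
from h import *
rows((.535,.206,.12,7.6))
c=dict(np.load("top0.npz"));X,o,r=world(c)
hsv=cv2.cvtColor(c["color"],cv2.COLOR_RGB2HSV)
for nm in("top","side"):
    c=dict(np.load(nm+"0.npz"));X,o,r=world(c);hsv=cv2.cvtColor(c["color"],cv2.COLOR_RGB2HSV)
    B=(hsv[...,0]<20)&(hsv[...,1]>70)&(np.hypot(X[...,0]-.578,X[...,1]+.353)<.09)
    for lo,hi in((.049,.062),(.004,.016)):
        P=X[B&(X[...,2]>lo)&(X[...,2]<hi)][:,:2]
        if len(P)<10: continue
        a=np.array([np.cos(np.radians(65.5)),np.sin(np.radians(65.5))]);b=np.array([-a[1],a[0]]);q=P-[.578,-.353]
        print(nm,lo,len(P),"along",np.percentile(q@a,[2,98]).round(4),"across",np.percentile(q@b,[2,98]).round(4),np.histogram(q@b,8,(-.05,.05))[0])
        R=cv2.minAreaRect((P*1000).astype(np.float32));print(R)
E
```

```text
t0.10 p [ 0.2343 -0.5246  0.2385] yaw 24.05 q6 -0.21 open 1.001 gf 0.0
[ 2.862 -2.723  0.592  0.191]
top 0.049 216 along [-0.0545  0.0501] across [-0.0399  0.0325] [20 77  2  0  0 42 75  0]
((580.8019409179688, -356.98046875), (108.44090270996094, 75.18824005126953), 65.58402252197266)
top 0.004 179 along [-0.0647  0.0607] across [-0.0387  0.0364] [ 5 12 12  9  9 42 90  0]
((580.9136352539062, -356.1640625), (127.04496765136719, 82.67879486083984), 64.718994140625)
side 0.049 42 along [-0.0384  0.0528] across [-0.0381  0.0395] [ 4 17  3  0  0  0 13  5]
((580.2579956054688, -347.5081481933594), (90.89495086669922, 83.47822570800781), 60.897037506103516)
side 0.004 79 along [-0.0073  0.0637] across [-0.0211  0.0446] [ 0  2  3  9 16 11 22 16]
((575.1327514648438, -314.3541564941406), (70.40937042236328, 71.43155670166016), 40.14862060546875)
```

```bash
python3 -m handwheel '[[[0.95,-0.9,0,0],[0.95,-0.9,0,0],[0.95,-0.9,0,0],[0.95,-0.9,0,0],[0.95,-0.9,0,0]]]' 50
python3 -m handwheel '[[[0.95,-0.9,0.2,0],[0.95,-0.9,0.2,0],[0.95,-0.9,0.2,0],[0.95,-0.9,0.2,0],[0.95,-0.9,0.2,0]]]'
python3 -m handwheel '[[[0.96,-0.92,0.39,0.191],[0.96,-0.92,0.39,0.191],[0.96,-0.92,0.39,0.191],[0.96,-0.92,0.39,0.191],[0.96,-0.92,0.39,0.191],[0.96,-0.92,0.39,0.191]]]'
python3 - <<'E'
from h import *
show()
rows((.535,.206,.009,7.6))
c=ctrl.camera("top");X,o,r=world(c)
hsv=cv2.cvtColor(c["color"],cv2.COLOR_RGB2HSV);S,V=hsv[...,1],hsv[...,2]
M=(S<70)&(V>130)&(X[...,2]>.055)&(X[...,2]<.08)&(np.hypot(X[...,0]-.40,X[...,1]+.22)<.1)
P=X[M][:,:2];A=np.c_[2*P,np.ones(len(P))];s=np.linalg.lstsq(A,(P**2).sum(1),rcond=None)[0];print(len(P),"tub",s[:2],np.sqrt(s[2]+s[0]**2+s[1]**2))
E
```

```text
time_s: 0.72
eef_pos: [0.3352, -0.28, 0.2389]
eef_rot: [-0.0, 0.978, 0.21, 0.0]
wrist_force: [1.3, -0.5, 0.4]
opening: 0.587
grasp_force: 0.0
time_s: 1.35
eef_pos: [0.435, -0.039, 0.1985]
eef_rot: [-0.0, 0.978, 0.21, -0.0]
wrist_force: [-0.2, 0.0, 0.4]
opening: 0.584
grasp_force: 0.0
time_s: 2.1
eef_pos: [0.5355, 0.2053, 0.1198]
eef_rot: [0.0, 0.998, 0.068, -0.001]
wrist_force: [-0.7, -0.6, -0.0]
opening: 0.581
grasp_force: 0.0
[0.8785 0.4648] ang 89.4 LxW [91. 12.] 73 z 0.027
[0.8018 0.4205] ang -89.9 LxW [180.  13.] 155 z 0.021
[ 0.7283 -0.3   ] ang 136.3 LxW [94. 93.] 609 z 0.022
[0.5367 0.4013] ang -0.9 LxW [102.  22.] 175 z 0.019
[0.418  0.3866] ang 4.2 LxW [99. 21.] 170 z 0.020
[ 0.4557 -0.398 ] ang -179.1 LxW [64. 37.] 163 z 0.019
[ 0.4171 -0.2607] ang 29.6 LxW [161.  86.] 170 z 0.020
[0.306  0.3651] ang -3.1 LxW [83. 18.] 122 z 0.025
[0.282  0.4839] ang 61.9 LxW [101.  40.] 340 z 0.018
[0.2163 0.6715] ang -4.2 LxW [79. 27.] 76 z 0.020
t2.15 p [0.5352 0.2042 0.1203] yaw 7.68 q6 1.59 open 0.586 gf 0.0
[ 0.    -0.009  0.556  0.001]
211 tub [ 0.39625596 -0.22253209] 0.07538183735398342
```

```bash
python3 -m handwheel '[[[0,-0.009,0.28,0],[0,-0.009,0.5,0],[0,-0.009,0.556,0],[0,-0.009,0.556,0]]]'
python3 -m handwheel '[[[0,0,0,0],[0,0,0,0],[0,0,0,0],[0,0,0,0]]]' 0
python3 -m handwheel '[[[0,0,-0.2,0],[0,0,-0.4,0],[0,0,-0.4,0]]]'
python3 - <<'E'
from h import *
a=np.radians(-5.2);ax=np.array([np.cos(a),np.sin(a)]);ay=np.array([-ax[1],ax[0]]);C=np.array([.5677,.015])
for i in(-60,60):
  for j in(64,0,-64): print(i,j,(C+ax*i/1000+ay*j/1000).round(4))
t=C-.06*ax+.064*ay
rows((*t,.09,-5.2))
E
```

```text
time_s: 2.7
eef_pos: [0.5352, 0.2055, 0.0106]
eef_rot: [0.0, 0.998, 0.066, -0.0]
wrist_force: [-0.9, 0.7, 0.2]
opening: 0.59
grasp_force: 0.0
time_s: 3.2
eef_pos: [0.5367, 0.207, 0.0126]
eef_rot: [-0.0, 0.998, 0.067, 0.002]
wrist_force: [-1.2, -0.2, 5.7]
opening: 0.218
grasp_force: 60.0
time_s: 3.58
eef_pos: [0.5377, 0.2072, 0.0942]
eef_rot: [-0.0, 0.998, 0.067, 0.004]
wrist_force: [-0.3, 0.1, -4.1]
opening: 0.218
grasp_force: 60.0
-60 64 [0.5137 0.0842]
-60 0 [0.5079 0.0204]
-60 -64 [ 0.5021 -0.0433]
60 64 [0.6333 0.0733]
60 0 [0.6275 0.0096]
60 -64 [ 0.6217 -0.0542]
t3.58 p [0.5377 0.2072 0.0942] yaw 7.66 q6 1.60 open 0.218 gf 60.0
[-0.2    0.594  0.021  0.15 ]
```

```bash
python3 -m handwheel '[[[-0.2,0.594,0.02,0.15],[-0.2,0.594,0.02,0.15],[-0.2,0.594,0.02,0.15],[-0.2,0.594,0.02,0.15],[-0.2,0.594,0.02,0.15]]]'
python3 - <<'E'
from h import *
show(.09);rows((.5137,.0842,.0206,-5.2))
E
```

```text
time_s: 4.2
eef_pos: [0.5107, 0.0846, 0.0857]
eef_rot: [-0.0, 0.999, -0.045, -0.0]
wrist_force: [0.4, 0.2, -3.3]
opening: 0.218
grasp_force: 60.5
[ 0.806  -0.0475] ang -107.8 LxW [174.  61.] 147 z 0.090
[0.2212 0.7033] ang -103.9 LxW [79. 77.] 601 z 0.081
t4.25 p [0.5108 0.0847 0.0858] yaw -5.15 q6 1.60 open 0.216 gf 60.5
[0.015 0.001 0.326 0.001]
```

```bash
python3 -m handwheel '[[[0.015,0,0.2,0],[0.015,0,0.3,0],[0.015,0,0.328,0],[0.015,0,0.328,0],[0.015,0,0.328,0]]]'
python3 -m handwheel '[[[0,0,0,0],[0,0,0,0]]]' 32
python3 -m handwheel '[[[0,0,-0.3,0],[0,0,-0.4,0],[0,0,-0.4,0]]]'
python3 - <<'E'
from h import *
show(.028);rows((.5428,.2919,.1,16.7))
E
```

```text
time_s: 4.88
eef_pos: [0.5145, 0.0839, 0.021]
eef_rot: [-0.0, 0.999, -0.045, 0.001]
wrist_force: [-0.1, -0.6, -3.4]
opening: 0.214
grasp_force: 60.6
time_s: 5.12
eef_pos: [0.5146, 0.0833, 0.0211]
eef_rot: [0.0, 0.999, -0.046, 0.001]
wrist_force: [0.0, 0.6, -1.1]
opening: 0.374
grasp_force: 0.0
time_s: 5.5
eef_pos: [0.5158, 0.0831, 0.1027]
eef_rot: [0.0, 0.999, -0.046, 0.003]
wrist_force: [-0.3, 0.2, -0.3]
opening: 0.375
grasp_force: 0.0
[0.8746 0.4627] ang 89.3 LxW [92. 12.] 75 z 0.027
[0.8    0.4218] ang -89.8 LxW [183.   9.] 107 z 0.024
[ 0.7266 -0.2984] ang 112.8 LxW [91. 91.] 580 z 0.022
[0.5423 0.2913] ang -163.5 LxW [100.  20.] 147 z 0.020
[0.5361 0.4001] ang -1.0 LxW [99. 21.] 155 z 0.020
[0.4269 0.3104] ang 172.9 LxW [97. 20.] 154 z 0.020
[0.4166 0.385 ] ang 3.7 LxW [98. 20.] 160 z 0.020
[ 0.4552 -0.3967] ang 178.9 LxW [61. 35.] 137 z 0.020
[ 0.4261 -0.2618] ang 40.8 LxW [156.  69.] 162 z 0.028
[0.4219 0.2081] ang -173.3 LxW [61. 21.] 92 z 0.020
[0.3098 0.3582] ang -6.3 LxW [86. 27.] 197 z 0.025
[0.2815 0.4805] ang 60.4 LxW [99. 39.] 287 z 0.019
[0.2191 0.6709] ang 176.6 LxW [79. 25.] 78 z 0.028
t5.55 p [0.5144 0.0832 0.101 ] yaw -5.26 q6 1.59 open 0.375 gf 0.0
[ 0.046 -1.052  0.005 -0.255]
```

```bash
python3 -m handwheel '[[[0.046,-1,0,-0.255],[0.046,-1,0,-0.255],[0.046,-1,0,-0.255],[0.046,-1,0,-0.255],[0.046,-1,0,-0.255]]]' 45
python3 - <<'E'
from h import *
rows((.5426,.2919,.0105,16.5))
E
```

```text
time_s: 6.18
eef_pos: [0.5402, 0.2819, 0.0987]
eef_rot: [0.0, 0.989, 0.146, -0.001]
wrist_force: [-0.5, -0.3, 0.1]
opening: 0.525
grasp_force: 0.0
t6.17 p [0.5402 0.2819 0.0987] yaw 16.76 q6 1.56 open 0.525 gf 0.0
[ 0.026 -0.045  0.441  0.003]
```

```bash
python3 -m handwheel '[[[0.026,-0.045,0.22,0],[0.026,-0.045,0.4,0],[0.026,-0.045,0.445,0],[0.026,-0.045,0.445,0],[0.026,-0.045,0.445,0]]]'
python3 -m handwheel '[[[0,0,0,0],[0,0,0,0],[0,0,0,0],[0,0,0,0]]]' 0
python3 -m handwheel '[[[0,0,-0.2,0],[0,0,-0.4,0],[0,0,-0.4,0],[0,0,-0.4,0]]]'
python3 - <<'E'
from h import *
rows((.5079,.0204,.09,-5.2));show()
E
```

```text
time_s: 6.8
eef_pos: [0.5452, 0.2915, 0.0132]
eef_rot: [-0.0, 0.99, 0.144, 0.001]
wrist_force: [0.4, -0.4, 0.6]
opening: 0.524
grasp_force: 0.0
time_s: 7.3
eef_pos: [0.5448, 0.2925, 0.0133]
eef_rot: [-0.0, 0.989, 0.145, 0.001]
wrist_force: [-0.9, 1.0, 6.5]
opening: 0.215
grasp_force: 60.7
time_s: 7.8
eef_pos: [0.5427, 0.2914, 0.0901]
eef_rot: [0.0, 0.989, 0.145, -0.001]
wrist_force: [-0.6, 0.6, -4.5]
opening: 0.211
grasp_force: 59.7
t7.80 p [0.5427 0.2914 0.0901] yaw 16.67 q6 1.58 open 0.211 gf 59.7
[-0.555  1.248  0.     0.254]
[0.8787 0.4641] ang 89.7 LxW [92. 13.] 75 z 0.026
[0.8017 0.4219] ang -89.9 LxW [180.  13.] 155 z 0.020
[ 0.7284 -0.2999] ang -47.0 LxW [94. 93.] 614 z 0.021
[0.515  0.0829] ang 175.1 LxW [103.  21.] 161 z 0.027
[ 0.4556 -0.3975] ang -179.3 LxW [63. 37.] 165 z 0.019
[ 0.4184 -0.2611] ang -152.7 LxW [160.  81.] 166 z 0.020
[0.424 0.203] ang 177.7 LxW [63. 35.] 153 z 0.020
[0.2822 0.4839] ang 62.2 LxW [101.  40.] 341 z 0.018
[0.2136 0.6709] ang -9.0 LxW [75. 24.] 70 z 0.021
```

```bash
python3 -m handwheel '[[[-0.3,0.65,0,0],[-0.3,0.65,0,0],[-0.3,0.65,0,0]]]'
python3 -m handwheel '[[[-0.255,0.598,0,0.254],[-0.255,0.598,0,0.254],[-0.255,0.598,0,0.254],[-0.255,0.598,0,0.254],[-0.255,0.598,0,0.254]]]'
python3 - <<'E'
from h import *
rows((.5079,.0204,.0205,-5.2))
E
```

```text
time_s: 8.22
eef_pos: [0.5212, 0.147, 0.0891]
eef_rot: [0.0, 0.99, 0.144, -0.003]
wrist_force: [0.1, 0.1, -3.6]
opening: 0.217
grasp_force: 60.2
time_s: 8.85
eef_pos: [0.5087, 0.0222, 0.0909]
eef_rot: [-0.0, 0.999, -0.044, -0.001]
wrist_force: [0.3, -0.5, -3.1]
opening: 0.217
grasp_force: 60.6
t8.85 p [0.5087 0.0222 0.0909] yaw -5.03 q6 1.47 open 0.217 gf 60.6
[-0.003  0.009  0.352  0.002]
```

```bash
python3 -m handwheel '[[[-0.003,0.006,0.2,0],[-0.003,0.006,0.3,0],[-0.003,0.006,0.35,0],[-0.003,0.006,0.35,0],[-0.003,0.006,0.35,0]]]'
python3 -m handwheel '[[[0,0,0,0],[0,0,0,0]]]' 32
python3 -m handwheel '[[[0,0,-0.3,0],[0,0,-0.4,0],[0,0,-0.4,0],[0,0,-0.4,0]]]'
python3 - <<'E'
from h import *
show();rows((.4271,.3110,.1,-7.2))
E
```

```text
time_s: 9.48
eef_pos: [0.5089, 0.0203, 0.0219]
eef_rot: [0.0, 0.999, -0.044, 0.001]
wrist_force: [0.5, 0.6, -4.3]
opening: 0.219
grasp_force: 60.7
time_s: 9.72
eef_pos: [0.509, 0.0196, 0.0221]
eef_rot: [0.0, 0.999, -0.045, 0.001]
wrist_force: [0.2, -0.0, 0.0]
opening: 0.377
grasp_force: 0.0
time_s: 10.22
eef_pos: [0.5076, 0.0197, 0.1006]
eef_rot: [-0.0, 0.999, -0.045, -0.001]
wrist_force: [-0.5, -1.2, 0.4]
opening: 0.373
grasp_force: 0.0
[0.8786 0.4651] ang 89.2 LxW [90. 13.] 71 z 0.027
[0.8017 0.4221] ang -89.9 LxW [183.  13.] 154 z 0.020
[ 0.7283 -0.2998] ang -35.4 LxW [94. 93.] 611 z 0.022
[0.5362 0.4013] ang -0.5 LxW [102.  23.] 175 z 0.019
[0.4271 0.3111] ang -7.3 LxW [100.  22.] 177 z 0.019
[0.4176 0.3865] ang 4.5 LxW [100.  21.] 171 z 0.020
[ 0.4554 -0.3978] ang -180.0 LxW [64. 38.] 165 z 0.019
[ 0.4147 -0.2628] ang -156.1 LxW [161.  80.] 168 z 0.019
[0.424 0.203] ang 177.5 LxW [63. 34.] 153 z 0.020
[0.3106 0.359 ] ang -6.8 LxW [87. 29.] 210 z 0.024
[0.2821 0.4839] ang 61.9 LxW [101.  40.] 341 z 0.018
[0.2133 0.6721] ang 168.1 LxW [80. 27.] 74 z 0.020
t10.28 p [0.5073 0.0198 0.1002] yaw -5.18 q6 1.47 open 0.372 gf 0.0
[-5.310e-01 -1.414e+00  1.000e-03  2.400e-02]
```

```bash
python3 -m handwheel '[[[-0.265,-0.707,0,0],[-0.265,-0.707,0,0],[-0.265,-0.707,0,0]]]' 45
python3 -m handwheel '[[[-0.266,-0.707,0,0.024],[-0.266,-0.707,0,0.024],[-0.266,-0.707,0,0.024],[-0.266,-0.707,0,0.024],[-0.266,-0.707,0,0.024]]]'
python3 - <<'E'
from h import *
rows((.4271,.3110,.0105,-7.2))
E
```

```text
time_s: 10.65
eef_pos: [0.4658, 0.1675, 0.0998]
eef_rot: [0.0, 0.999, -0.044, -0.002]
wrist_force: [-0.0, -0.2, 0.5]
opening: 0.529
grasp_force: 0.0
time_s: 11.28
eef_pos: [0.4275, 0.31, 0.1004]
eef_rot: [0.001, 0.998, -0.063, -0.001]
wrist_force: [-0.4, 0.2, 0.5]
opening: 0.524
grasp_force: 0.0
t11.28 p [0.4275 0.31   0.1004] yaw -7.23 q6 2.10 open 0.524 gf 0.0
[-0.002 -0.005  0.45  -0.   ]
```

```bash
python3 -m handwheel '[[[0,-0.003,0.22,0],[0,-0.003,0.4,0],[0,-0.003,0.445,0],[0,-0.003,0.445,0],[0,-0.003,0.445,0]]]'
python3 -m handwheel '[[[0,0,0,0],[0,0,0,0],[0,0,0,0],[0,0,0,0]]]' 0
python3 -m handwheel '[[[0,0,-0.2,0],[0,0,-0.4,0],[0,0,-0.4,0],[0,0,-0.4,0]]]'
python3 - <<'E'
from h import *
rows((.5021,-.0433,.09,-5.2))
E
```

```text
time_s: 11.9
eef_pos: [0.4294, 0.3116, 0.014]
eef_rot: [-0.001, 0.998, -0.063, 0.001]
wrist_force: [0.2, 0.2, 0.7]
opening: 0.53
grasp_force: 0.0
time_s: 12.4
eef_pos: [0.4293, 0.3123, 0.0141]
eef_rot: [-0.001, 0.998, -0.063, 0.001]
wrist_force: [-0.6, 1.3, 6.9]
opening: 0.213
grasp_force: 59.8
time_s: 12.9
eef_pos: [0.4271, 0.3111, 0.0914]
eef_rot: [0.0, 0.998, -0.063, -0.001]
wrist_force: [-0.5, -0.6, -4.2]
opening: 0.219
grasp_force: 60.1
t12.90 p [0.4271 0.3111 0.0914] yaw -7.22 q6 2.10 open 0.219 gf 60.1
[ 0.595  1.711  0.007 -0.024]
```

```bash
python3 -m handwheel '[[[0.3,0.85,0,0],[0.3,0.85,0,0],[0.3,0.85,0,0]]]'
python3 -m handwheel '[[[0.295,0.861,0,-0.024],[0.295,0.861,0,-0.024],[0.295,0.861,0,-0.024],[0.295,0.861,0,-0.024],[0.295,0.861,0,-0.024],[0.295,0.861,0,-0.024]]]'
python3 - <<'E'
from h import *
rows((.5021,-.0433,.0205,-5.2))
E
```

```text
time_s: 13.28
eef_pos: [0.4646, 0.1334, 0.0904]
eef_rot: [0.0, 0.998, -0.063, -0.002]
wrist_force: [0.6, -0.3, -3.5]
opening: 0.224
grasp_force: 37.8
time_s: 14.02
eef_pos: [0.5019, -0.0416, 0.0914]
eef_rot: [-0.0, 0.999, -0.044, -0.001]
wrist_force: [0.4, -0.1, -5.4]
opening: 0.214
grasp_force: 64.8
t14.03 p [ 0.5019 -0.0416  0.0914] yaw -5.08 q6 1.34 open 0.214 gf 64.8
[0.002 0.009 0.354 0.001]
```

```bash
python3 - <<'E'
from h import *
c=ctrl.camera("side")["color"][:,:,::-1]
cv2.imwrite("pics/s1.png",cv2.resize(c[90:260,180:360],(800,756))[:600])
c=ctrl.camera("top")["color"][:,:,::-1]
E
```

```text
(no output)
```

View pics/s1.png

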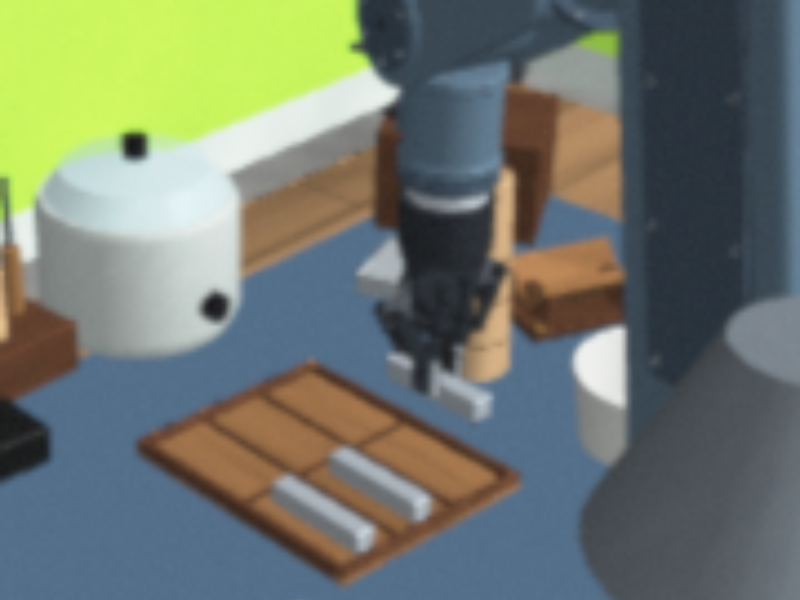

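The third bar is still held level at (438,388), and two bars lie in the near row at (325,512) and (380,485). I'll lower it gently in case it slipped in the grip.

```bash
python3 -m handwheel '[[[0.002,0.009,0.2,0],[0.002,0.009,0.28,0],[0.002,0.009,0.31,0],[0.002,0.009,0.33,0],[0.002,0.009,0.345,0],[0.002,0.009,0.35,0]]]'
python3 -m handwheel '[[[0,0,0,0],[0,0,0,0]]]' 32
python3 -m handwheel '[[[0,0,-0.3,0],[0,0,-0.4,0],[0,0,-0.4,0],[0,0,-0.4,0]]]'
python3 - <<'E'
from h import *
show();show(.028);rows((.4177,.3865,.1,4.3))
E
```

```text
time_s: 14.88
eef_pos: [0.5037, -0.045, 0.0229]
eef_rot: [0.0, 0.999, -0.045, 0.0]
wrist_force: [-0.2, -0.7, -3.9]
opening: 0.212
grasp_force: 64.7
time_s: 15.12
eef_pos: [0.5041, -0.0452, 0.0233]
eef_rot: [0.0, 0.999, -0.045, 0.001]
wrist_force: [0.1, -0.1, -0.7]
opening: 0.375
grasp_force: 0.0
time_s: 15.62
eef_pos: [0.5027, -0.0447, 0.1017]
eef_rot: [-0.0, 0.999, -0.045, -0.001]
wrist_force: [-0.7, -0.8, -0.0]
opening: 0.374
grasp_force: 0.0
[0.8789 0.4662] ang -89.9 LxW [92. 12.] 72 z 0.027
[0.8018 0.422 ] ang -89.9 LxW [181.  13.] 159 z 0.020
[ 0.7283 -0.3001] ang -25.7 LxW [94. 93.] 608 z 0.022
[0.5359 0.4013] ang -0.5 LxW [101.  23.] 175 z 0.019
[0.5145 0.0829] ang 175.0 LxW [104.  22.] 161 z 0.026
[0.4174 0.3864] ang 4.7 LxW [100.  21.] 172 z 0.019
[ 0.4556 -0.3978] ang -179.4 LxW [64. 38.] 165 z 0.019
[ 0.4149 -0.2642] ang 24.1 LxW [159.  78.] 168 z 0.020
[0.424  0.2028] ang 177.6 LxW [62. 35.] 155 z 0.020
[0.3104 0.3589] ang -6.6 LxW [88. 30.] 209 z 0.024
[0.282  0.4837] ang 62.0 LxW [101.  40.] 340 z 0.018
[0.2149 0.6707] ang 170.9 LxW [77. 23.] 67 z 0.020
[0.8746 0.4625] ang 89.4 LxW [92. 12.] 75 z 0.026
[0.7994 0.417 ] ang -90.2 LxW [183.  11.] 121 z 0.023
[ 0.7267 -0.2983] ang -50.4 LxW [92. 90.] 582 z 0.022
[0.5359 0.3999] ang -1.0 LxW [99. 21.] 153 z 0.020
[0.5129 0.0826] ang -5.2 LxW [102.  20.] 158 z 0.028
[0.4166 0.385 ] ang 4.2 LxW [99. 20.] 162 z 0.020
[ 0.4553 -0.396 ] ang -179.2 LxW [61. 35.] 144 z 0.020
[ 0.4169 -0.2634] ang -154.2 LxW [163.  82.] 179 z 0.028
[0.4229 0.2022] ang 176.8 LxW [63. 33.] 145 z 0.020
[0.3101 0.3578] ang -6.8 LxW [86. 28.] 200 z 0.025
[0.2812 0.4804] ang 62.0 LxW [99. 39.] 299 z 0.019
[0.2203 0.6704] ang 176.9 LxW [76. 24.] 80 z 0.027
t15.72 p [ 0.5022 -0.0445  0.1011] yaw -5.17 q6 1.34 open 0.372 gf 0.0
[-0.615 -2.108  0.006 -0.11 ]
```

```bash
python3 -m handwheel '[[[-0.205,-0.9,0,0],[-0.205,-0.9,0,0],[-0.205,-0.9,0,0]]]' 45
python3 -m handwheel '[[[-0.205,-0.9,0,0],[-0.205,-0.9,0,0],[-0.205,-0.9,0,0]]]'
python3 -m handwheel '[[[-0.205,-0.308,0,-0.11],[-0.205,-0.308,0,-0.11],[-0.205,-0.308,0,-0.11],[-0.205,-0.308,0,-0.11],[-0.205,-0.308,0,-0.11]]]'
python3 - <<'E'
from h import *
rows((.4175,.3864,.0105,4.4))
E
```

```text
time_s: 16.1
eef_pos: [0.4775, 0.1396, 0.1014]
eef_rot: [0.0, 0.999, -0.046, -0.001]
wrist_force: [0.6, 0.6, 0.0]
opening: 0.529
grasp_force: 0.0
time_s: 16.48
eef_pos: [0.4528, 0.3228, 0.1012]
eef_rot: [0.0, 0.999, -0.045, -0.001]
wrist_force: [0.7, -0.0, -0.3]
opening: 0.527
grasp_force: 0.0
time_s: 17.1
eef_pos: [0.4196, 0.3848, 0.1024]
eef_rot: [0.0, 0.999, 0.036, -0.0]
wrist_force: [-0.2, 0.4, 0.3]
opening: 0.528
grasp_force: 0.0
t17.10 p [0.4196 0.3848 0.1024] yaw 4.14 q6 2.03 open 0.528 gf 0.0
[-0.01  -0.009  0.459 -0.003]
```

```bash
python3 -m handwheel '[[[-0.007,-0.008,0.22,0],[-0.007,-0.008,0.4,0],[-0.007,-0.008,0.454,0],[-0.007,-0.008,0.454,0],[-0.007,-0.008,0.454,0]]]'
python3 -m handwheel '[[[0,0,0,0],[0,0,0,0],[0,0,0,0],[0,0,0,0]]]' 0
python3 -m handwheel '[[[0,0,-0.2,0],[0,0,-0.4,0],[0,0,-0.4,0],[0,0,-0.4,0]]]'
python3 - <<'E'
from h import *
rows((.6333,.0733,.09,-5.2))
E
```

```text
time_s: 17.73
eef_pos: [0.4186, 0.3881, 0.0133]
eef_rot: [-0.001, 0.999, 0.037, 0.001]
wrist_force: [0.0, 0.8, 0.6]
opening: 0.524
grasp_force: 0.0
time_s: 18.23
eef_pos: [0.4183, 0.3885, 0.0134]
eef_rot: [-0.001, 0.999, 0.037, 0.001]
wrist_force: [0.2, 0.5, 5.5]
opening: 0.218
grasp_force: 59.8
time_s: 18.73
eef_pos: [0.4162, 0.387, 0.0905]
eef_rot: [0.001, 0.999, 0.037, -0.001]
wrist_force: [-0.3, -0.5, -5.2]
opening: 0.216
grasp_force: 60.1
t18.73 p [0.4162 0.387  0.0905] yaw 4.29 q6 2.04 open 0.216 gf 60.1
[0.965 1.645 0.002 0.11 ]
```

```bash
python3 -m handwheel '[[[0.48,0.82,0,0],[0.48,0.82,0,0],[0.48,0.82,0,0],[0.48,0.82,0,0]]]'
python3 -m handwheel '[[[0.485,0.825,0,0.11],[0.485,0.825,0,0.11],[0.485,0.825,0,0.11],[0.485,0.825,0,0.11],[0.485,0.825,0,0.11],[0.485,0.825,0,0.11]]]'
python3 - <<'E'
from h import *
rows((.6333,.0733,.0205,-5.2))
E
```

```text
time_s: 19.23
eef_pos: [0.5265, 0.2271, 0.0896]
eef_rot: [0.001, 0.999, 0.035, -0.001]
wrist_force: [-0.4, 0.3, -4.0]
opening: 0.215
grasp_force: 60.4
time_s: 19.98
eef_pos: [0.6325, 0.0757, 0.0903]
eef_rot: [-0.0, 0.999, -0.044, -0.001]
wrist_force: [0.5, -0.3, -3.8]
opening: 0.215
grasp_force: 60.7
t19.98 p [0.6325 0.0757 0.0903] yaw -5.07 q6 1.59 open 0.215 gf 60.7
[0.005 0.011 0.349 0.001]
```

```bash
python3 -m handwheel '[[[0.003,0.007,0.2,0],[0.003,0.007,0.3,0],[0.003,0.007,0.347,0],[0.003,0.007,0.347,0],[0.003,0.007,0.347,0]]]'
python3 -m handwheel '[[[0,0,0,0],[0,0,0,0]]]' 32
python3 -m handwheel '[[[0,0,-0.3,0],[0,0,-0.4,0],[0,0,-0.4,0],[0,0,-0.4,0]]]'
python3 - <<'E'
from h import *
show();rows((.536,.4013,.1,-0.6))
E
```

```text
time_s: 20.6
eef_pos: [0.6354, 0.0728, 0.023]
eef_rot: [0.0, 0.999, -0.045, 0.001]
wrist_force: [-1.2, -0.3, -3.3]
opening: 0.214
grasp_force: 60.7
time_s: 20.85
eef_pos: [0.6357, 0.0724, 0.0233]
eef_rot: [0.0, 0.999, -0.045, 0.001]
wrist_force: [-0.5, 0.1, 0.1]
opening: 0.374
grasp_force: 0.0
time_s: 21.35
eef_pos: [0.6337, 0.0725, 0.1009]
eef_rot: [-0.0, 0.999, -0.045, -0.001]
wrist_force: [-0.2, -0.1, -0.5]
opening: 0.372
grasp_force: 0.0
[0.879  0.4658] ang 90.3 LxW [92. 12.] 72 z 0.026
[0.8018 0.4219] ang -89.9 LxW [182.  13.] 157 z 0.020
[ 0.7284 -0.2998] ang 145.3 LxW [94. 93.] 611 z 0.022
[0.5368 0.4014] ang -1.0 LxW [102.  22.] 173 z 0.019
[ 0.5014 -0.0452] ang -5.5 LxW [104.  22.] 165 z 0.026
[ 0.4554 -0.3977] ang -179.5 LxW [64. 38.] 165 z 0.019
[ 0.4157 -0.2616] ang -156.3 LxW [161.  79.] 180 z 0.018
[0.3363 0.3559] ang -3.5 LxW [37. 27.] 82 z 0.023
[0.3018 0.5199] ang 148.5 LxW [38. 21.] 68 z 0.017
[0.2193 0.6696] ang 3.2 LxW [74. 22.] 65 z 0.020
t21.40 p [0.6334 0.0725 0.1004] yaw -5.17 q6 1.59 open 0.377 gf 0.0
[-0.633 -1.593  0.002 -0.053]
```

```bash
python3 -m handwheel '[[[-0.316,-0.796,0,0],[-0.316,-0.796,0,0],[-0.316,-0.796,0,0],[-0.316,-0.796,0,0]]]' 45
python3 -m handwheel '[[[-0.317,-0.797,0,-0.053],[-0.317,-0.797,0,-0.053],[-0.317,-0.797,0,-0.053],[-0.317,-0.797,0,-0.053],[-0.317,-0.797,0,-0.053],[-0.317,-0.797,0,-0.053]]]'
python3 - <<'E'
from h import *
rows((.5362,.4013,.0105,-0.8));show()
E
```

```text
time_s: 21.9
eef_pos: [0.5835, 0.2398, 0.1002]
eef_rot: [0.0, 0.999, -0.043, -0.002]
wrist_force: [0.2, 0.1, 0.0]
opening: 0.529
grasp_force: 0.0
time_s: 22.65
eef_pos: [0.538, 0.3994, 0.1017]
eef_rot: [0.0, 1.0, -0.006, -0.0]
wrist_force: [0.1, 1.3, -0.5]
opening: 0.525
grasp_force: 0.0
t22.65 p [0.538  0.3994 0.1017] yaw -0.73 q6 2.05 open 0.525 gf 0.0
[-0.009 -0.009  0.456  0.001]
[0.8787 0.4656] ang 89.6 LxW [91. 12.] 73 z 0.026
[0.8017 0.4227] ang -89.9 LxW [182.  13.] 155 z 0.020
[ 0.7285 -0.3   ] ang 139.1 LxW [94. 93.] 612 z 0.022
[0.6357 0.0722] ang -5.3 LxW [105.  21.] 151 z 0.026
[0.5137 0.0831] ang -5.5 LxW [105.  21.] 162 z 0.026
[0.5069 0.02  ] ang -4.5 LxW [104.  21.] 160 z 0.026
[ 0.5022 -0.0454] ang 174.7 LxW [106.  22.] 164 z 0.026
[ 0.4556 -0.3976] ang 179.1 LxW [64. 38.] 163 z 0.019
[ 0.4167 -0.2598] ang -152.4 LxW [163.  85.] 187 z 0.020
[0.424  0.2029] ang 177.6 LxW [63. 34.] 154 z 0.020
[0.2163 0.6716] ang -4.3 LxW [80. 28.] 74 z 0.020
```

```bash
python3 -m handwheel '[[[-0.005,-0.007,0.22,0],[-0.005,-0.007,0.4,0],[-0.005,-0.007,0.451,0],[-0.005,-0.007,0.451,0],[-0.005,-0.007,0.451,0]]]'
python3 -m handwheel '[[[0,0,0,0],[0,0,0,0],[0,0,0,0],[0,0,0,0]]]' 0
python3 -m handwheel '[[[0,0,-0.2,0],[0,0,-0.4,0],[0,0,-0.4,0],[0,0,-0.4,0]]]'
python3 - <<'E'
from h import *
rows((.6275,.0096,.09,-5.2))
E
```

```text
time_s: 23.32
eef_pos: [0.5379, 0.403, 0.0141]
eef_rot: [-0.001, 1.0, -0.006, 0.001]
wrist_force: [-0.2, 0.3, 0.3]
opening: 0.528
grasp_force: 0.0
time_s: 23.82
eef_pos: [0.5376, 0.4034, 0.0141]
eef_rot: [-0.001, 1.0, -0.005, 0.001]
wrist_force: [-0.7, 1.0, 6.6]
opening: 0.215
grasp_force: 61.0
time_s: 24.32
eef_pos: [0.5352, 0.4021, 0.0904]
eef_rot: [0.001, 1.0, -0.005, -0.001]
wrist_force: [-0.5, 0.1, -4.3]
opening: 0.215
grasp_force: 59.9
t24.32 p [0.5352 0.4021 0.0904] yaw -0.61 q6 2.05 open 0.215 gf 59.9
[0.482 1.957 0.002 0.053]
```

```bash
python3 -m handwheel '[[[0.242,0.978,0,0],[0.242,0.978,0,0],[0.242,0.978,0,0],[0.242,0.978,0,0]]]'
python3 -m handwheel '[[[0.24,0.979,0,0.053],[0.24,0.979,0,0.053],[0.24,0.979,0,0.053],[0.24,0.979,0,0.053],[0.24,0.979,0,0.053],[0.24,0.979,0,0.053]]]'
python3 - <<'E'
from h import *
rows((.6275,.0096,.0205,-5.2))
E
```

```text
time_s: 24.82
eef_pos: [0.5819, 0.2023, 0.0894]
eef_rot: [0.001, 1.0, -0.008, -0.002]
wrist_force: [-0.3, 0.5, -3.6]
opening: 0.215
grasp_force: 60.3
time_s: 25.58
eef_pos: [0.6275, 0.0122, 0.091]
eef_rot: [-0.0, 0.999, -0.044, -0.001]
wrist_force: [0.5, -0.1, -4.3]
opening: 0.214
grasp_force: 60.6
t25.57 p [0.6275 0.0122 0.091 ] yaw -5.08 q6 1.49 open 0.214 gf 60.6
[0.001 0.013 0.352 0.001]
```

```bash
python3 -m handwheel '[[[0,0.008,0.2,0],[0,0.008,0.3,0],[0,0.008,0.35,0],[0,0.008,0.35,0],[0,0.008,0.35,0]]]'
python3 -m handwheel '[[[0,0,0,0],[0,0,0,0]]]' 32
python3 -m handwheel '[[[0,0,-0.3,0],[0,0,-0.4,0],[0,0,-0.4,0],[0,0,-0.4,0]]]'
python3 - <<'E'
from h import *
show();rows((.4172,.2033,.1,-2.4))
E
```

```text
time_s: 26.2
eef_pos: [0.629, 0.009, 0.0226]
eef_rot: [0.0, 0.999, -0.045, 0.001]
wrist_force: [-0.6, 0.3, -3.7]
opening: 0.212
grasp_force: 60.6
time_s: 26.45
eef_pos: [0.6293, 0.0085, 0.0229]
eef_rot: [0.0, 0.999, -0.045, 0.001]
wrist_force: [0.1, 0.3, -0.1]
opening: 0.373
grasp_force: 0.0
time_s: 26.95
eef_pos: [0.6274, 0.0088, 0.1007]
eef_rot: [-0.0, 0.999, -0.045, -0.001]
wrist_force: [0.2, 0.2, 0.0]
opening: 0.374
grasp_force: 0.0
[0.8789 0.4656] ang 90.0 LxW [91. 12.] 74 z 0.026
[0.8018 0.4215] ang -89.9 LxW [182.  13.] 152 z 0.020
[ 0.7285 -0.3002] ang -46.7 LxW [94. 93.] 610 z 0.022
[ 0.4555 -0.3976] ang -179.3 LxW [64. 38.] 167 z 0.019
[ 0.4124 -0.2624] ang 21.7 LxW [162.  84.] 178 z 0.019
[0.424  0.2029] ang 177.6 LxW [63. 35.] 153 z 0.020
[0.2929 0.5048] ang -122.6 LxW [56. 38.] 182 z 0.018
[0.2131 0.6723] ang 168.1 LxW [80. 28.] 80 z 0.021
t27.00 p [0.6271 0.0088 0.1002] yaw -5.17 q6 1.49 open 0.372 gf 0.0
[-1.133e+00 -8.740e-01  1.000e-03 -3.200e-02]
```

```bash
python3 -m handwheel '[[[-0.566,-0.437,0,0],[-0.566,-0.437,0,0],[-0.566,-0.437,0,0]]]' 45
python3 -m handwheel '[[[-0.567,-0.437,0,-0.032],[-0.567,-0.437,0,-0.032],[-0.567,-0.437,0,-0.032],[-0.567,-0.437,0,-0.032],[-0.567,-0.437,0,-0.032],[-0.567,-0.437,0,-0.032]]]'
python3 - <<'E'
from h import *
rows((.4172,.2033,.0115,-2.4));
E
```

```text
time_s: 27.38
eef_pos: [0.5192, 0.1079, 0.0998]
eef_rot: [-0.0, 0.999, -0.044, -0.003]
wrist_force: [0.5, 0.3, 0.7]
opening: 0.527
grasp_force: 0.0
time_s: 28.12
eef_pos: [0.4198, 0.2022, 0.1021]
eef_rot: [0.0, 1.0, -0.022, 0.0]
wrist_force: [-0.1, -0.0, 0.1]
opening: 0.531
grasp_force: 0.0
t28.12 p [0.4198 0.2022 0.1021] yaw -2.52 q6 1.81 open 0.531 gf 0.0
[-0.013 -0.005  0.453 -0.001]
```

```bash
python3 -m handwheel '[[[-0.011,-0.004,0.22,0],[-0.011,-0.004,0.4,0],[-0.011,-0.004,0.448,0],[-0.011,-0.004,0.448,0],[-0.011,-0.004,0.448,0]]]'
python3 -m handwheel '[[[0,0,0,0],[0,0,0,0],[0,0,0,0],[0,0,0,0]]]' 0
python3 -m handwheel '[[[0,0,-0.2,0],[0,0,-0.5,0],[0,0,-0.75,0],[0,0,-0.75,0],[0,0,-0.75,0]]]'
python3 - <<'E'
from h import *
rows((.396,-.1945,.16,None))
E
```

```text
time_s: 28.75
eef_pos: [0.4178, 0.2041, 0.0138]
eef_rot: [-0.0, 1.0, -0.021, 0.001]
wrist_force: [0.4, 0.3, 0.3]
opening: 0.528
grasp_force: 0.0
time_s: 29.25
eef_pos: [0.4174, 0.2044, 0.0139]
eef_rot: [-0.0, 1.0, -0.021, 0.001]
wrist_force: [-1.5, -0.2, 7.5]
opening: 0.215
grasp_force: 59.1
time_s: 29.88
eef_pos: [0.4154, 0.2038, 0.1617]
eef_rot: [0.0, 1.0, -0.021, -0.001]
wrist_force: [-0.7, -0.6, -4.8]
opening: 0.216
grasp_force: 60.2
t29.88 p [0.4154 0.2038 0.1617] yaw -2.41 q6 1.81 open 0.216 gf 60.2
[-0.013  1.994  0.008  0.   ]
```

```bash
python3 -m handwheel '[[[-0.006,0.997,0,0],[-0.006,0.997,0,0],[-0.006,0.997,0,0],[-0.006,0.997,0,0]]]'
python3 -m handwheel '[[[-0.007,0.997,0,0],[-0.007,0.997,0,0],[-0.007,0.997,0,0],[-0.007,0.997,0,0],[-0.007,0.997,0,0],[-0.007,0.997,0,0]]]'
python3 - <<'E'
from h import *
rows((.396,-.1945,.03,None))
E
```

```text
time_s: 30.38
eef_pos: [0.405, 0.002, 0.1605]
eef_rot: [-0.0, 1.0, -0.024, -0.002]
wrist_force: [-0.1, 0.6, -4.4]
opening: 0.215
grasp_force: 60.6
time_s: 31.12
eef_pos: [0.3965, -0.1922, 0.1614]
eef_rot: [-0.001, 1.0, -0.02, -0.001]
wrist_force: [-0.8, -0.0, -3.5]
opening: 0.215
grasp_force: 60.9
t31.12 p [ 0.3965 -0.1922  0.1614] yaw -2.33 q6 0.89 open 0.215 gf 60.9
[-0.002  0.011  0.657  0.   ]
```

```bash
python3 -m handwheel '[[[0,0.008,0.3,0],[0,0.008,0.5,0],[0,0.008,0.62,0],[0,0.008,0.66,0],[0,0.008,0.66,0],[0,0.008,0.66,0]]]'
python3 -m handwheel '[[[0,0,0,0],[0,0,0,0]]]' 32
python3 -m handwheel '[[[0,0,-0.3,0],[0,0,-0.6,0],[0,0,-0.6,0],[0,0,-0.6,0]]]'
python3 - <<'E'
from h import *
show();rows((.4485,-.3977,.15,0.3))
E
```

```text
time_s: 31.88
eef_pos: [0.3978, -0.1963, 0.0317]
eef_rot: [0.001, 1.0, -0.021, 0.001]
wrist_force: [-0.3, -0.3, -3.4]
opening: 0.218
grasp_force: 60.8
time_s: 32.12
eef_pos: [0.3976, -0.1967, 0.0315]
eef_rot: [0.001, 1.0, -0.021, 0.001]
wrist_force: [0.9, 0.5, 0.2]
opening: 0.378
grasp_force: 0.0
time_s: 32.62
eef_pos: [0.3968, -0.196, 0.1507]
eef_rot: [0.0, 1.0, -0.021, 0.0]
wrist_force: [-0.3, 0.1, -0.7]
opening: 0.376
grasp_force: 0.0
[0.8789 0.4649] ang 90.0 LxW [91. 13.] 76 z 0.026
[0.8016 0.4222] ang -89.9 LxW [180.  12.] 154 z 0.021
[ 0.7285 -0.2998] ang -59.9 LxW [94. 93.] 611 z 0.022
[0.6374 0.072 ] ang 175.7 LxW [107.  21.] 148 z 0.026
[0.6274 0.0083] ang -6.1 LxW [105.  21.] 153 z 0.026
[0.5148 0.0832] ang 174.7 LxW [104.  21.] 160 z 0.026
[0.5077 0.0195] ang -5.0 LxW [103.  22.] 163 z 0.026
[ 0.5018 -0.0453] ang -5.5 LxW [104.  22.] 167 z 0.026
[0.3105 0.3588] ang -7.2 LxW [86. 30.] 206 z 0.024
[0.282  0.4839] ang 61.9 LxW [101.  39.] 338 z 0.018
[0.215  0.6708] ang 172.5 LxW [76. 25.] 75 z 0.020
t32.67 p [ 0.3963 -0.1955  0.1497] yaw -2.43 q6 0.88 open 0.371 gf 0.0
[ 0.304  0.999 -0.001 -0.032]
```

```bash
python3 -m handwheel '[[[0.304,0.995,0,-0.032],[0.304,0.995,0,-0.032],[0.304,0.995,0,-0.032],[0.304,0.995,0,-0.032],[0.304,0.995,0,-0.032],[0.304,0.995,0,-0.032]]]' 45
python3 - <<'E'
from h import *
show(.02,"side");show();rows((.4485,-.3977,.0115,0.3))
E
```

```text
time_s: 33.42
eef_pos: [0.4484, -0.3956, 0.1487]
eef_rot: [-0.002, 1.0, 0.003, -0.001]
wrist_force: [-0.9, -0.1, -0.2]
opening: 0.529
grasp_force: 0.0
[ 0.7202 -0.2833] ang -51.2 LxW [112.  80.] 218 z 0.018
[ 0.8102 -0.0236] ang -118.4 LxW [149.  60.] 165 z 0.021
[0.623  0.0121] ang -9.3 LxW [114.  39.] 165 z 0.020
[0.6308 0.0753] ang -9.5 LxW [113.  38.] 171 z 0.020
[ 0.496  -0.0419] ang -10.1 LxW [113.  41.] 186 z 0.020
[0.5019 0.0236] ang -10.4 LxW [110.  39.] 184 z 0.020
[0.5081 0.0863] ang 169.4 LxW [112.  37.] 192 z 0.020
[0.7973 0.3638] ang -83.9 LxW [69. 29.] 90 z 0.019
[0.8806 0.4584] ang 90.1 LxW [97. 15.] 70 z 0.024
[0.3019 0.3664] ang -6.7 LxW [92. 34.] 282 z 0.020
[0.274 0.494] ang 62.6 LxW [101.  46.] 518 z 0.016
[0.8787 0.4652] ang 89.4 LxW [92. 13.] 75 z 0.026
[0.8017 0.4223] ang -89.9 LxW [181.  13.] 156 z 0.020
[ 0.7284 -0.3004] ang -23.3 LxW [94. 93.] 610 z 0.022
[0.6373 0.072 ] ang 175.5 LxW [105.  21.] 148 z 0.026
[0.6286 0.0079] ang -6.1 LxW [105.  21.] 144 z 0.027
[0.5145 0.0831] ang 175.1 LxW [103.  21.] 161 z 0.027
[0.509  0.0196] ang 175.0 LxW [103.  21.] 164 z 0.026
[ 0.522  -0.0473] ang 172.5 LxW [65. 21.] 93 z 0.027
[ 0.4424 -0.253 ] ang 60.1 LxW [131.  47.] 131 z 0.019
[ 0.4035 -0.1964] ang 178.6 LxW [66. 39.] 183 z 0.022
[0.3105 0.3588] ang -6.7 LxW [87. 30.] 212 z 0.024
[0.2821 0.484 ] ang 62.0 LxW [101.  40.] 341 z 0.018
[0.2121 0.6725] ang 166.8 LxW [82. 29.] 73 z 0.020
t33.52 p [ 0.4489 -0.3957  0.1498] yaw 0.39 q6 0.64 open 0.527 gf 0.0
[-0.002  0.01   0.691  0.001]
```

```bash
python3 -m handwheel '[[[0,0.007,0.3,0],[0,0.007,0.5,0],[0,0.007,0.62,0],[0,0.007,0.69,0],[0,0.007,0.69,0],[0,0.007,0.69,0]]]'
python3 -m handwheel '[[[0,0,0,0],[0,0,0,0],[0,0,0,0],[0,0,0,0]]]' 0
python3 -m handwheel '[[[0,0,-0.2,0],[0,0,-0.5,0],[0,0,-0.75,0],[0,0,-0.75,0],[0,0,-0.75,0]]]'
python3 - <<'E'
from h import *
rows((.396,-.2505,.16,None))
E
```

```text
time_s: 34.28
eef_pos: [0.45, -0.3993, 0.0139]
eef_rot: [0.001, 1.0, 0.003, 0.001]
wrist_force: [0.0, 0.2, 0.5]
opening: 0.524
grasp_force: 0.0
time_s: 34.78
eef_pos: [0.4499, -0.3995, 0.0139]
eef_rot: [0.001, 1.0, 0.003, 0.001]
wrist_force: [0.3, 0.8, 6.2]
opening: 0.216
grasp_force: 60.5
time_s: 35.4
eef_pos: [0.4485, -0.3979, 0.1612]
eef_rot: [-0.001, 1.0, 0.003, -0.001]
wrist_force: [-0.2, 0.6, -3.9]
opening: 0.216
grasp_force: 59.7
t35.40 p [ 0.4485 -0.3979  0.1612] yaw 0.33 q6 0.64 open 0.216 gf 59.7
[-0.258 -0.738  0.006  0.   ]
```

```bash
python3 -m handwheel '[[[-0.258,-0.725,0,0],[-0.258,-0.725,0,0],[-0.258,-0.725,0,0],[-0.258,-0.725,0,0],[-0.258,-0.725,0,0]]]'
python3 -m handwheel '[[[0,0,0.3,0],[0,0,0.5,0],[0,0,0.6,0],[0,0,0.6,0],[0,0,0.6,0]]]'
python3 -m handwheel '[[[0,0,0,0],[0,0,0,0]]]' 32
python3 -m handwheel '[[[0,0,-0.3,0],[0,0,-0.6,0],[0,0,-0.9,0],[0,0,-0.9,0]]]' 75
python3 - <<'E'
from h import *
rows((.5855,-.2117,.25,65.5))
E
```

```text
time_s: 36.02
eef_pos: [0.3965, -0.254, 0.1614]
eef_rot: [-0.001, 1.0, 0.003, -0.001]
wrist_force: [-0.4, -0.6, -3.0]
opening: 0.219
grasp_force: 60.1
time_s: 36.65
eef_pos: [0.3973, -0.2551, 0.043]
eef_rot: [0.0, 1.0, 0.003, 0.0]
wrist_force: [-0.1, -1.0, -3.1]
opening: 0.214
grasp_force: 60.0
time_s: 36.9
eef_pos: [0.3977, -0.255, 0.0438]
eef_rot: [0.001, 1.0, 0.003, 0.001]
wrist_force: [0.2, 0.5, 0.6]
opening: 0.372
grasp_force: 0.0
time_s: 37.4
eef_pos: [0.3995, -0.2567, 0.2291]
eef_rot: [0.005, 1.0, 0.003, 0.004]
wrist_force: [0.3, -0.7, 0.1]
opening: 0.877
grasp_force: 0.0
t37.40 p [ 0.3995 -0.2567  0.2291] yaw 0.35 q6 0.74 open 0.877 gf 0.0
[ 0.932 -0.219 -0.105 -0.758]
```

```bash
python3 -m handwheel '[[[0,0,-0.15,-0.2],[0,0,-0.15,-0.5],[0.932,-0.219,-0.15,-0.758],[0.932,-0.219,-0.15,-0.758],[0.932,-0.219,-0.15,-0.758],[0.932,-0.219,-0.15,-0.758],[0.932,-0.219,-0.15,-0.758],[0.932,-0.219,-0.15,-0.758],[0.932,-0.219,-0.15,-0.758]]]' 80
python3 - <<'E'
from h import *
rows((.5855,-.2117,.154,65.5))
c=ctrl.camera("side")["color"][:,:,::-1]
cv2.imwrite("pics/s2.png",cv2.resize(c[60:195,230:410],(800,600)))
E
```

```text
time_s: 38.52
eef_pos: [0.5823, -0.2096, 0.2529]
eef_rot: [0.0, 0.842, 0.54, 0.0]
wrist_force: [-0.2, 0.5, 0.6]
opening: 0.939
grasp_force: 0.0
t38.52 p [ 0.5823 -0.2096  0.2529] yaw 65.31 q6 -0.11 open 0.939 gf 0.0
[-0.003  0.019  0.494 -0.002]
```

View pics/s2.png

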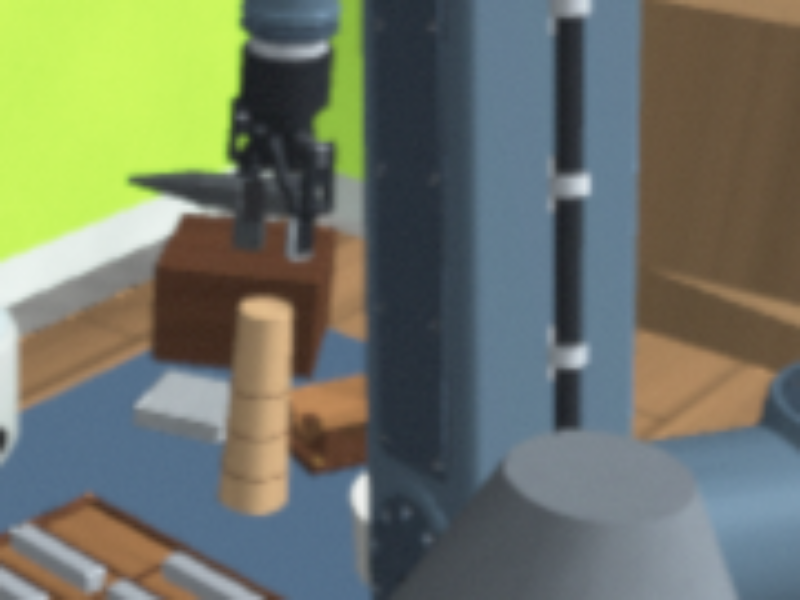

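The gripper hangs squarely over the standing mandrel, whose top is at about (265,310). I'll lower, grip it near the thin end and lift slightly. The plan is to tilt it about the end of the cradle.

```bash
python3 -m handwheel '[[[0,0.017,0.15,0],[0,0.017,0.3,0],[0,0.017,0.45,0],[0,0.017,0.478,0],[0,0.017,0.478,0],[0,0.017,0.478,0]]]'
python3 -m handwheel '[[[0,0,0,0],[0,0,0,0],[0,0,0,0],[0,0,0,0]]]' 0
python3 -m handwheel '[[[0,0,-0.1,0],[0,0,-0.15,0],[0,0,-0.15,0],[0,0,-0.15,0]]]'
python3 - <<'E'
from h import *
u=np.array([np.cos(np.radians(65.5)),np.sin(np.radians(65.5))]);C=np.array([.5808,-.3568])
rows((*(C+.092*u),.175,65.5))
E
```

```text
time_s: 39.33
eef_pos: [0.5869, -0.2112, 0.1588]
eef_rot: [0.001, 0.841, 0.541, 0.001]
wrist_force: [-0.7, -1.0, 1.4]
opening: 0.94
grasp_force: 0.0
time_s: 39.83
eef_pos: [0.5869, -0.211, 0.1583]
eef_rot: [0.001, 0.841, 0.541, 0.001]
wrist_force: [-0.2, 0.2, 5.9]
opening: 0.548
grasp_force: 62.3
time_s: 40.33
eef_pos: [0.5857, -0.2104, 0.1864]
eef_rot: [-0.0, 0.841, 0.541, -0.0]
wrist_force: [0.0, 0.2, -2.9]
opening: 0.545
grasp_force: 62.4
t40.33 p [ 0.5857 -0.2104  0.1864] yaw 65.48 q6 -0.11 open 0.545 gf 62.4
[-0.216  0.282  0.057 -0.   ]
```

```bash
python3 -m handwheel '[[[-0.216,0.282,0,0],[-0.216,0.282,0,0],[-0.216,0.282,0,0],[-0.216,0.282,0,0],[-0.216,0.282,0.06,0],[-0.216,0.282,0.06,0]]]'
python3 - <<'E'
from h import *
u=np.array([np.cos(np.radians(65.5)),np.sin(np.radians(65.5))]);C=np.array([.5808,-.3568]);G=168
W=[]
for th,c,re in((0,9,32),(10,9,32.5),(20,10,33),(30,12,34),(40,14,35.5),(50,17,37),(60,22,38.5),(70,28,40),(80,34,41.5),(88,38,42.3),(92,40,42.6)):
    t=np.radians(th);l=G-c;s=55+np.cos(t)*re-np.sin(t)*l;z=25+np.sin(t)*re+np.cos(t)*l
    W.append((*(C+u*s/1000),z/1000-.011,65.5));print(th,round(s,1),round(z,1))
rows(*W)
c=ctrl.camera("side")["color"][:,:,::-1]
cv2.imwrite("pics/s3.png",cv2.resize(c[60:195,230:410],(800,600)))
E
```

```text
time_s: 41.08
eef_pos: [0.6184, -0.2719, 0.1731]
eef_rot: [-0.001, 0.841, 0.541, -0.001]
wrist_force: [0.0, 0.9, -2.6]
opening: 0.548
grasp_force: 63.5
0 87.0 184.0
10 59.4 187.2
20 32.0 184.8
30 6.4 177.1
40 -16.8 165.8
50 -36.9 150.4
60 -52.2 131.3
70 -62.9 110.5
80 -69.8 89.1
88 -73.4 71.8
92 -74.4 63.1
t41.08 p [ 0.6184 -0.2719  0.1731] yaw 65.52 q6 -0.16 open 0.548 gf 63.5
[-0.029  0.005  0.001  0.   ]
[-0.167  0.005 -0.015  0.   ]
[-0.304  0.005 -0.003  0.   ]
[-0.432  0.005  0.035  0.   ]
[-0.548  0.005  0.092  0.   ]
[-0.649  0.005  0.169  0.   ]
[-0.725  0.005  0.264  0.   ]
[-0.778  0.005  0.368  0.   ]
[-0.813  0.005  0.475  0.   ]
[-0.831  0.005  0.562  0.   ]
[-0.836  0.005  0.605  0.   ]
```

View pics/s3.png

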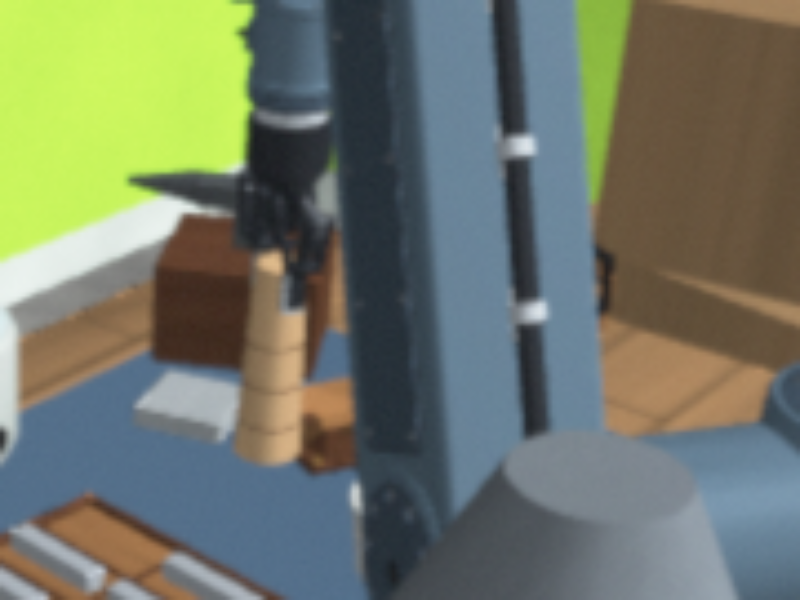

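The mandrel hangs upright beside the cradle's near end (270,440). I'll start the tilt gently and check the force.

```bash
python3 -m handwheel '[[[-0.03,0.005,0,0],[-0.1,0.005,-0.008,0],[-0.167,0.005,-0.015,0],[-0.235,0.005,-0.01,0],[-0.304,0.005,-0.003,0],[-0.304,0.005,-0.003,0]]]'
python3 - <<'E'
from h import *
rows()
c=ctrl.camera("side")["color"][:,:,::-1]
cv2.imwrite("pics/s4.png",cv2.resize(c[60:195,230:410],(800,600)))
E
```

```text
time_s: 41.88
eef_pos: [0.5944, -0.3306, 0.1755]
eef_rot: [0.0, 0.842, 0.54, -0.0]
wrist_force: [1.7, 2.1, -0.4]
opening: 0.547
grasp_force: 61.4
t41.88 p [ 0.5944 -0.3306  0.1755] yaw 65.37 q6 -0.25 open 0.547 gf 61.4
```

View pics/s4.png

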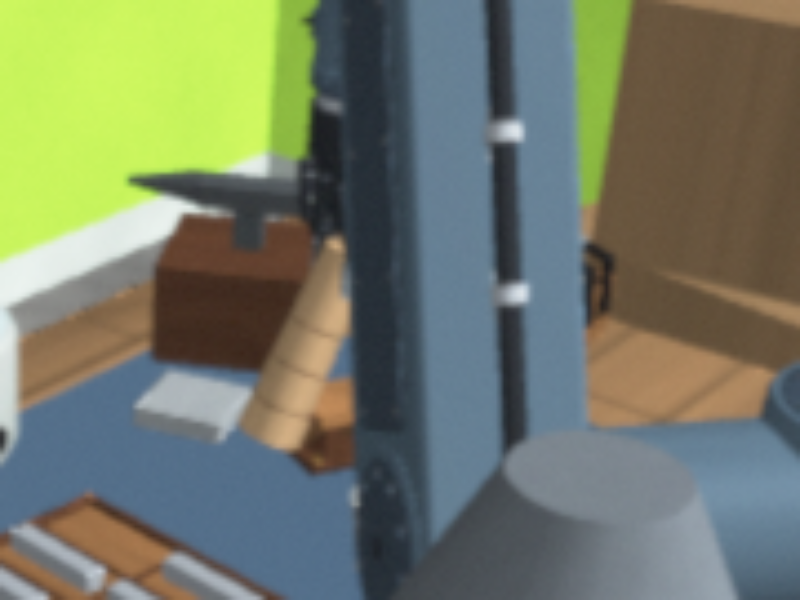

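The mandrel has tilted about 25° about the cradle's end with only about 3 N on the wrist, so I'll continue.

```bash
python3 -m handwheel '[[[-0.065,0,0.017,0],[-0.128,0,0.038,0],[-0.188,0,0.065,0],[-0.244,0,0.095,0],[-0.297,0,0.132,0],[-0.345,0,0.172,0],[-0.385,0,0.218,0],[-0.421,0,0.267,0],[-0.421,0,0.267,0]]]'
python3 -m handwheel '[[[-0.028,0,0.053,0],[-0.053,0,0.104,0],[-0.072,0,0.158,0],[-0.088,0,0.211,0],[-0.088,0,0.211,0],[-0.088,0,0.211,0]]]'
python3 - <<'E'
from h import *
rows()
c=ctrl.camera("top");X,o,r=world(c)
im=c["color"][:,:,::-1][100:220,300:460];cv2.imwrite("pics/t5.png",cv2.resize(im,(800,600)))
E
```

```text
time_s: 43.05
eef_pos: [0.5596, -0.4063, 0.121]
eef_rot: [-0.0, 0.841, 0.54, -0.0]
wrist_force: [-0.2, -1.8, 2.5]
opening: 0.539
grasp_force: 60.9
time_s: 43.8
eef_pos: [0.5528, -0.4215, 0.0798]
eef_rot: [-0.0, 0.841, 0.541, -0.0]
wrist_force: [-1.6, -3.1, 2.2]
opening: 0.541
grasp_force: 61.0
t43.80 p [ 0.5528 -0.4215  0.0798] yaw 65.49 q6 -0.39 open 0.541 gf 61.0
```

View pics/t5.png

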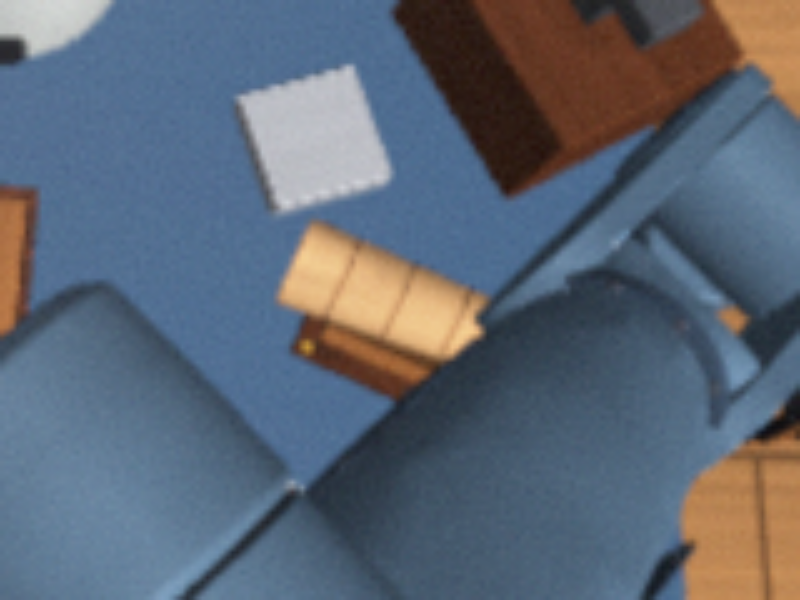

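The mandrel is nearly lying in line with the trough, thick end at about (310,262). I'll lower the thin end the rest of the way.

```bash
python3 -m handwheel '[[[-0.01,0,0.045,0],[-0.018,0,0.085,0],[-0.02,0,0.11,0],[-0.022,0,0.125,0],[-0.022,0,0.125,0]]]'
python3 - <<'E'
from h import *
rows()
c=ctrl.camera("top");X,o,r=world(c)
u=np.array([np.cos(np.radians(65.5)),np.sin(np.radians(65.5))]);C=np.array([.5808,-.3568]);b=np.array([-u[1],u[0]])
hsv=cv2.cvtColor(c["color"],cv2.COLOR_RGB2HSV)
q=X[...,:2]-C
M=(hsv[...,0]<22)&(hsv[...,1]>60)&(np.abs(q@b)<.06)&(np.abs(q@u)<.13)&(X[...,2]>.06)&(X[...,2]<.15)
s=(q@u)[M];w=(q@b)[M];z=X[...,2][M]
print(M.sum(),"s",np.percentile(s,[1,99]).round(4))
for a in np.arange(-.1,.1,.02):
    k=(s>a)&(s<a+.02)
    if k.sum()>8: print(round(a+.01,2),k.sum(),"w",np.percentile(w[k],[3,97]).round(3),"zmax %.3f"%np.percentile(z[k],95))
E
```

```text
time_s: 44.48
eef_pos: [0.5514, -0.4258, 0.0555]
eef_rot: [0.0, 0.841, 0.541, 0.0]
wrist_force: [-2.1, -2.4, 6.1]
opening: 0.537
grasp_force: 61.0
t44.48 p [ 0.5514 -0.4258  0.0555] yaw 65.51 q6 -0.40 open 0.537 gf 61.0
613 s [-0.0313  0.0928]
-0.03 52 w [-0.021  0.024] zmax 0.090
-0.01 90 w [-0.021  0.024] zmax 0.093
0.01 92 w [-0.021  0.025] zmax 0.095
0.03 94 w [-0.02   0.026] zmax 0.097
0.05 95 w [-0.02   0.028] zmax 0.099
0.07 101 w [-0.02   0.029] zmax 0.101
0.09 89 w [-0.022  0.028] zmax 0.102
```

Nearly seated: thick end at s≈+94 mm, tops within 2 mm of the resting height. Releasing.

```bash
python3 -m handwheel '[[[0,0,0,0],[0,0,0,0],[0,0,0,0],[0,0,0,0]]]' 72
python3 -m handwheel '[[[0,0,-0.15,0],[0,0,-0.4,0],[0,0,-0.7,0],[0,0,-1,0],[0,0,-1,0],[0,0,-1,0]]]'
python3 -m handwheel '[[[-0.9,-0.3,0,0],[-0.9,-0.3,0,0],[-0.9,-0.3,0,0],[-0.9,-0.3,0,0],[-0.9,-0.3,0,0],[-0.9,-0.3,0,0]]]'
python3 - <<'E'
from h import *
rows()
c=ctrl.camera("top");X,o,r=world(c)
cv2.imwrite("pics/t6.png",cv2.resize(c["color"][:,:,::-1],(800,600),interpolation=cv2.INTER_CUBIC))
u=np.array([np.cos(np.radians(65.5)),np.sin(np.radians(65.5))]);C=np.array([.5808,-.3568]);b=np.array([-u[1],u[0]])
hsv=cv2.cvtColor(c["color"],cv2.COLOR_RGB2HSV)
q=X[...,:2]-C
M=(hsv[...,0]<22)&(hsv[...,1]>60)&(np.abs(q@b)<.06)&(np.abs(q@u)<.13)&(X[...,2]>.06)&(X[...,2]<.15)
s=(q@u)[M];w=(q@b)[M];z=X[...,2][M]
print(M.sum(),"s",np.percentile(s,[0,1,99,100]).round(4),"dir %.1f"%stats(X[M][:,:2])[2])
for a in np.arange(-.1,.1,.04):
    k=(s>a)&(s<a+.02)
    if k.sum()>8: print(round(a+.01,2),k.sum(),"w",np.percentile(w[k],[3,97]).round(3),"zmax %.3f"%np.percentile(z[k],95))
show(.028)
E
```

```text
time_s: 45.02
eef_pos: [0.5509, -0.4253, 0.0545]
eef_rot: [-0.0, 0.841, 0.541, 0.0]
wrist_force: [0.1, 1.0, -0.1]
opening: 0.846
grasp_force: 0.0
time_s: 45.78
eef_pos: [0.5509, -0.4254, 0.2548]
eef_rot: [-0.0, 0.841, 0.541, 0.0]
wrist_force: [-0.5, 0.8, -1.0]
opening: 0.839
grasp_force: 0.0
time_s: 46.52
eef_pos: [0.4228, -0.563, 0.2538]
eef_rot: [-0.001, 0.841, 0.542, 0.0]
wrist_force: [0.0, 0.6, 0.6]
opening: 0.841
grasp_force: 0.0
t46.52 p [ 0.4228 -0.563   0.2538] yaw 65.58 q6 -0.67 open 0.841 gf 0.0
860 s [-0.0969 -0.0945  0.0923  0.0935] dir -113.4
-0.09 62 w [-0.016  0.02 ] zmax 0.083
-0.05 77 w [-0.018  0.023] zmax 0.087
-0.01 90 w [-0.022  0.024] zmax 0.091
0.03 95 w [-0.019  0.026] zmax 0.097
0.07 96 w [-0.019  0.029] zmax 0.101
[0.8747 0.463 ] ang -90.5 LxW [93. 12.] 73 z 0.026
[0.7997 0.4175] ang -90.2 LxW [188.  10.] 117 z 0.023
[ 0.7268 -0.2988] ang 90.4 LxW [91. 90.] 575 z 0.022
[0.6348 0.0715] ang -4.9 LxW [103.  20.] 151 z 0.028
[0.6283 0.0078] ang 174.5 LxW [101.  20.] 148 z 0.027
[0.5129 0.0826] ang -5.5 LxW [103.  20.] 160 z 0.028
[0.5066 0.0194] ang -5.1 LxW [102.  20.] 156 z 0.028
[ 0.5014 -0.0452] ang -5.1 LxW [100.  20.] 158 z 0.027
[0.3096 0.3581] ang -6.2 LxW [86. 27.] 197 z 0.025
[0.2813 0.4807] ang 61.5 LxW [100.  39.] 299 z 0.019
[0.2187 0.6703] ang 175.9 LxW [77. 24.] 76 z 0.028
```

View pics/t6.png

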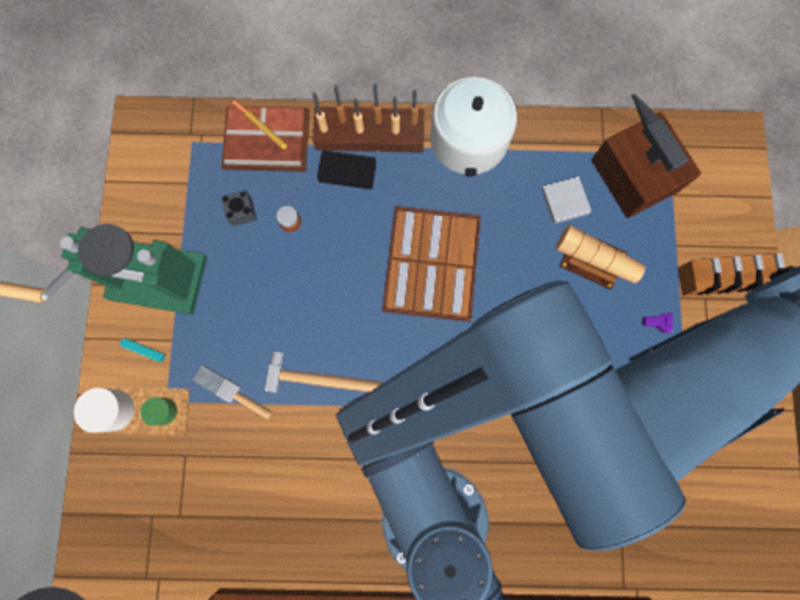

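The tray holds the five bars and the mandrel lies centred in the cradle at (600,255). The arm hides the tub, so I'll move it aside to check.

```bash
python3 -m handwheel '[[[1,-0.4,0,0],[1,-0.4,0,0],[1,-0.4,0,0],[1,-0.4,0,0],[1,-0.4,0,0]]]'
python3 -m handwheel '[[[1,-0.4,0,0],[1,-0.4,0,0],[1,-0.4,0,0],[1,-0.4,0,0],[1,-0.4,0,0]]]'
python3 -m handwheel '[[[1,-0.4,0,0],[1,-0.4,0,0],[1,-0.4,0,0],[1,-0.4,0,0],[1,-0.4,0,0]]]'
python3 -m handwheel '[[[0.5,-0.2,0,0],[0.5,-0.2,0,0],[0.5,-0.2,0,0],[0.5,-0.2,0,0],[0.5,-0.2,0,0]]]'
python3 - <<'E'
from h import *
c=ctrl.camera("top")
cv2.imwrite("pics/t7.png",cv2.resize(c["color"][:,:,::-1],(800,600),interpolation=cv2.INTER_CUBIC))
E
```

```text
time_s: 47.25
eef_pos: [0.4329, -0.3467, 0.2555]
eef_rot: [0.0, 0.84, 0.543, 0.0]
wrist_force: [0.6, -0.4, -0.4]
opening: 0.844
grasp_force: 0.0
time_s: 47.88
eef_pos: [0.4428, -0.1331, 0.2553]
eef_rot: [0.001, 0.84, 0.542, 0.0]
wrist_force: [1.5, -0.9, -0.6]
opening: 0.843
grasp_force: 0.0
time_s: 48.5
eef_pos: [0.4532, 0.0814, 0.255]
eef_rot: [0.0, 0.84, 0.542, 0.0]
wrist_force: [0.4, -0.7, -0.7]
opening: 0.844
grasp_force: 0.0
time_s: 49.12
eef_pos: [0.458, 0.1869, 0.2548]
eef_rot: [0.0, 0.842, 0.54, -0.0]
wrist_force: [0.4, 1.3, 0.4]
opening: 0.84
grasp_force: 0.0
```

View pics/t7.png

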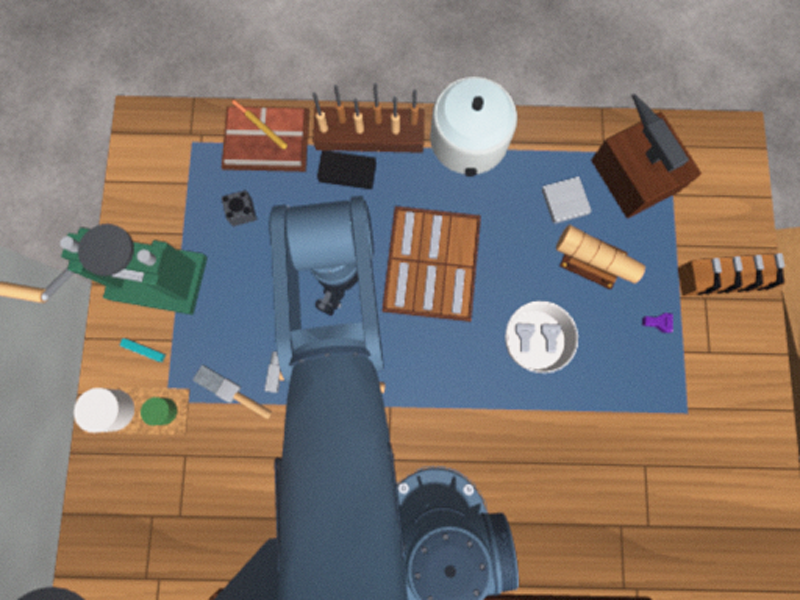

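Both gates lie in the tub at (526,337) and (551,337), five bars are centred in the tray, the mandrel lies in the cradle, and the arm is clear.

```bash
python3 -c "
from bench import ctrl
print(ctrl.hand_in())"
```

```text
the job is handed in; nothing more can be done
None
```

The job is handed in after about 49 s of robot time: all five bars present are in the tray (near row full, two in the far row), both gates are in the tub, the mandrel lies centred in the cradle, and I left the hammer and flux jar alone.

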